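# Swing out the spare hook, rehang the ring, fold the empty hook away

## Task

Swing the folded hook on the rail fully out to its stop, move the aluminium ring onto it from the other hook and slide the ring back along the arm until it is fully home against the shoulder, then fold the emptied hook flat against the rail, right up to its stop. Be gentle: push the arms round by their upturned tips with closed fingers instead of gripping them, feel for the stops, and never lean on hook or ring with more than 20 N. Do not drop the ring and leave the other things on the bench where they are.

Things in the scene. Friction and masses are not known exactly. Their poses are not given: they have to be found in the camera images.
- rail: wooden rail, 420 mm long, 18 mm thick, standing on two steel posts, fixed; its top is 131 mm above the bench (6 mm above the axis of the hook arms), its underside 89 mm. Origin: on the bench under the middle of the front face; +x away from the robot, +y along the rail to the left. Two identical folding hooks are screwed to its front
- full_hook: fixed steel back plate (36 wide, 40 high, 4 mm thick) and hinge knuckle of the hook on which the ring hangs at the start (either left or right). Origin: on the rail's front face, at the height of the arm's axis (125 mm above the bench). +x points into the rail (away from the robot), +y along the rail to the left, +z up. The vertical hinge axis stands at x = -16 mm, y = 0
- full_arm (a joint): hinge angle of the arm of the full hook; starts fully out, rad: 0 = at its folded stop, along the rail (+y of its hook body); 1.571 = at its outer stop, pointing to -x of its hook body. Both stops of a hook are set up to 0.07 rad to one side of these directions, differently for each hook: feel for them. Stiff hinge: stays where left, takes 2 to 3 N at the tip
- full_tip (a point): top of the upturned pin at the end of the full hook's arm. The arm is a 10 mm round bar at the height of the hook body's origin; 110 mm from the hinge axis it turns up into a 10 mm pin whose rounded top is 36 mm above the arm axis. A round shoulder on the arm, 20 mm across, ends 18 mm from the hinge axis. Pushed far aslant of its arc the pin wedges
- free_hook: fixed steel back plate (36 wide, 40 high, 4 mm thick) and hinge knuckle of the empty hook, folded at the start. Origin: on the rail's front face, at the height of the arm's axis (125 mm above the bench). +x points into the rail (away from the robot), +y along the rail to the left, +z up. The vertical hinge axis stands at x = -16 mm, y = 0
- free_arm (a joint): hinge angle of the arm of the empty hook; starts folded or nearly so, rad: 0 = at its folded stop, along the rail (+y of its hook body); 1.571 = at its outer stop, pointing to -x of its hook body. Both stops of a hook are set up to 0.07 rad to one side of these directions, differently for each hook: feel for them. Stiff hinge: stays where left, takes 2 to 3 N at the tip
- free_tip (a point): top of the upturned pin at the end of the empty hook's arm. The arm is a 10 mm round bar at the height of the hook body's origin; 110 mm from the hinge axis it turns up into a 10 mm pin whose rounded top is 36 mm above the arm axis. A round shoulder on the arm, 20 mm across, ends 18 mm from the hinge axis. Pushed far aslant of its arc the pin wedges
- free_seat (a point): point on the axis of the empty hook's arm, 28 mm from the hinge axis; its y axis points along the arm towards the tip, z up. The middle of the ring's width comes here when the ring is fully home against the shoulder (its origin then hangs 33 mm below)
- ring: plain aluminium ring, 104 mm outside, 76 mm inside, 20 mm wide, about 0.2 kg. Origin: its centre; x along its axis. Hangs on the full hook's arm, which passes through it, its top edge 19 mm above the arm axis, its middle about 55 mm from the hinge axis
- pliers: bystander: combination pliers 183 mm long, 15 mm high, lying on the bench in front of the rail; origin at the underside
- black_tape: bystander: small black tape roll 60 mm across, 19 mm high; origin at the underside
- grey_tape: bystander: large grey tape roll 110 mm across, 48 mm high; origin at the underside
- steel_block: bystander: steel block 35x50x31 mm; origin at the underside
Things that resemble listed ones, but are neither listed nor needed, are in the scene too. Leave any black look-alike of the ring alone.

How it is judged:
On the way, in this order (a step that is already met when the one before it is completed fails the run):
1. the empty hook is swung fully out to its stop while the ring still hangs on the other, swung-out hook (value of joint free_arm above 1.553 rad and value of joint full_arm above 1.5 rad and horizontal distance between ring and full_hook below 0.13 m), for 0.2 s.
2. the ring hangs on the swung-out hook, home against its shoulder, let go, the emptied hook not yet folded (y of ring in the frame of free_seat between -0.0025 and 0.0025 m and x of ring in the frame of free_seat between -0.02 and 0.02 m and z of ring in the frame of free_seat between -0.04 and -0.025 m and value of joint free_arm above 1.553 rad and value of joint full_arm above 0.3 rad and contact force between the fingers and ring below 0.1 N), for 0.2 s.
At the end, for the whole second after the job is handed in: the second hook stands fully out (within 0.018 rad (2 mm at its tip) of its stop), the ring hangs from its arm at rest, home against the shoulder (within 2.5 mm), and the first, emptied hook is folded flat (within 0.018 rad (2 mm at its tip) of its stop) (value of joint free_arm above 1.553 rad and y of ring in the frame of free_seat between -0.0025 and 0.0025 m and x of ring in the frame of free_seat between -0.02 and 0.02 m and z of ring in the frame of free_seat between -0.04 and -0.025 m and value of joint full_arm below 0.018 rad and linear speed of ring below 0.02 m/s); the robot touches nothing.
It fails at once if hook pushed or gripped with more than 20 N (contact force between any of the fingers, the arm and full_hook above 20 N or contact force between any of the fingers, the arm and free_hook above 20 N).
It fails at once if ring pressed against a hook with more than 20 N (contact force between ring and full_hook above 20 N or contact force between ring and free_hook above 20 N).
It fails at once if ring dropped (its centre below 60 mm) (height (world z) of ring below 0.06 m).
It fails at once if a bystander moved more than 30 mm (distance of any of pliers, black_tape, grey_tape, steel_block from where it was at the start of the episode above 0.03 m).
It also fails if it takes over 72 s, if anything falls off the work surface, if the arm or the gripper's body presses on something with over 40 N, if the wrist force passes 120 N, or if a joint passes its speed limit or range.

## Robot

A 7-joint arm with a two-finger parallel gripper is mounted at the origin on the work surface; the furniture and walls round the work are solid. World frame = base frame: x ahead of the robot, y to its left, z up, the work surface at z = 0. Lengths are in m, angles in rad, forces in N, time in s.
With the tool pointing down it reaches from about 0.4 to 0.9 m from the base axis. Payload 5.5 kg.
Tool frame: the origin (TCP) lies midway between the tips of the shut fingers; the grasp point (between the pads) lies 19 mm behind it; z points along the fingers, y is the line along which they close (so a half turn about z gives the same grasp; the last joint's range is limited). The gripper opens to 85 mm and grips with 20 to 120 N. Pads are 22 mm wide; open, the fingers measure 114 mm over their backs; the gripper's body (76 mm by 85 mm) begins 54 mm behind the grasp point. The pads swing forward as they close: fully open they stand 13 mm farther back than shut.
Start: joints at [1.53, 0.501, -0.427, 1.55, 0.221, 1.138, -0.21], TCP at [0.194, -0.62, 0.191] pointing down, gripper open.
Joint ranges: [-2.88, 2.88], [-0.31, 2.03], [-1.54, 1.56], [0.2, 2.42], [-1.41, 4.55], [0.19, 2.02], [-2.57, 2.57]. Speed limits (rad/s): [2.57, 2.57, 3.14, 3.14, 3.14, 3.14, 3.14].

## Interface

Orientations are given as a rotation vector (axis times angle).
In Python, from cell import state, get_image, finish_job, silhouettes gives the robot as it stands.
- The arm moves only by the tool arm_command, never from a script. Its argument "increments" is one flat list of numbers, 5 for each row, row after row: the gripper command: -1 is shut, 1 is fully open, values between are in proportion, then the shift along the tool's x, y, z in cm, then the turn about the tool's z in degrees. A call has 1 to 12 rows; each row is the pose to reach, as a shift and turn from the pose commanded when the call began, along the tool's axes at that moment; what a row does not reach only later rows make up. A row lasts 1/8 s, in which the tool goes at most 62.5 mm and 10.7 degrees, less where a joint would pass 70% of its speed; a pose out of reach is approached as far as the arm can. A call with a gripper value outside its range is refused whole. The fingers move at their own pace and stop on an object; "squeeze" is the grip in N (left out, the last holds). Time passes only in rows, so rows that repeat a pose let the fingers close. It gives the time, the measured TCP pose, the force, the opening and the grip force at its end, in the units of the state.
- state(): the state, without advancing time (a new reading comes with each control period).
- get_image(name): name is "scene" or "top" or "wrist"; returns a dict with "img" (420x560x3 uint8, red, green, blue), "camera_matrix" (3x3 intrinsics, pixels), "rvec" (rotation vector, rad) and "tvec" (3), from world to camera coordinates, as OpenCV has them. Camera axes: x right, y down, z forward; pixel columns grow to the right and rows downward; lengths in m; the calibration is good to about 2 mm. A picture is of the moment at which its call begins. There is no depth.
- finish_job(): hands the job in; it is judged then, once.
Trained networks look in a picture, given as the dict that the camera call returned (one of the last four; its "shot" number tells which), for a name from the list of things; names that differ only in an ending like _2 or _b are one class to them, and where a whole thing is asked for, a point or a joint stands for the part that bears it (a point fixed in the world has none). Each returns a list of dicts, best first, with "score" (0 to 1); they miss things now and then, are a little off and sometimes report something else, mostly with a low value. They report only what shows in the picture. A call takes as long as a camera call. They do not tell look-alikes from the thing itself.
- silhouettes(picture, query): "mask" (420x560 bool, what is visible of it) and "uv" ([column, row] in pixels, amid what is visible of it).
The state is a dict: "time": time; "qpos": joint angles; "qd": joint speeds; "joint_torque": joint torques, N m; "ee_pos": TCP position; "tcp_rot": TCP orientation; "contact_force": force on the tool from outside, world axes, zero at the start; "ft_torque": the same for the moment, N m; "width": finger opening in m; "finger_force": force on a finger pad.
Only numpy, scipy, OpenCV 4.12 (cv2) and the standard library are available. Lean on these libraries where they do the work, as an engineer would, in place of code of your own. Each camera call takes 0.05 s, during which the arm holds its last target. There are 200 camera calls.

## Working session

There is one attempt and no reset: what is moved stays moved. The work goes in short steps, Python scripts to look and compute and a tool call to move; the robot and the scene stay as the last step left them, time stands still between calls to the robot, and variables do not carry over. Pictures are saved under pics/ and viewed, at most 11 in all, crops included, and the job is handed in when it is done.

Besides the shell and the picture viewer there is one more tool, called after "Emit:" by a JSON object that holds its "name" and its "arguments", one argument or row to a line. arm_command: Moves the arm, as the interface text tells. Its arguments: {"type":"object","properties":{"increments":{"type":"array","items":{"type":"number"}},"squeeze":{"type":"number"}},"required":["increments"]}

```bash
ls; mkdir -p pics
python3 - <<'E'
from cell import *
import cv2,numpy as np
s=state();print(s)
ims=[]
for n in("scene","top"):
    p=get_image(n);ims.append(p['img'])
    print(n,p['camera_matrix'].tolist(),p['rvec'],p['tvec'])
    for q in("ring","full_hook","full_tip","rail"):
        print(q,[(round(d['score'],2),np.round(d['uv'],1).tolist(),int(d['mask'].sum())) for d in silhouettes(p,q)])
    cv2.imwrite(f"pics/{n}0.png",p['img'][:,:,::-1])
E
```

```text
pics
{'time': 0.0, 'qpos': array([ 1.53020131,  0.5018396 , -0.42680951,  1.55147564,  0.22076742,
        1.13828498, -0.21031449]), 'qd': array([ 1.92174086e-03, -1.72221583e-05, -9.40046993e-04, -3.59794628e-04,
       -2.88614316e-04, -3.00811594e-03, -7.74467338e-04]), 'joint_torque': array([-3.32250211e-04, -5.69514298e+01, -5.81697956e+00, -2.80940866e+01,
        1.04394517e-02,  1.19009588e-02,  3.84904226e-06]), 'ee_pos': array([ 0.19419306, -0.61949384,  0.19035553]), 'tcp_rot': array([-3.10348434e+00, -4.75146891e-01,  3.06445517e-04]), 'contact_force': array([-0.37582124,  0.22173885,  0.14773924]), 'ft_torque': array([ 0.02987547, -0.01577999,  0.02075574]), 'finger_force': 0.0, 'width': 0.08525367323937505}
scene [[389.4232299630598, 0.0, 275.9236324476559], [0.0, 389.4232299630598, 216.57956221203114], [0.0, 0.0, 1.0]] [ 0.93328519 -2.12943463  1.37529407] [0.30294325 0.2592938  0.6090926 ]
ring [(0.91, [282.7, 281.6], 1415), (0.86, [396.9, 237.2], 880), (0.77, [241.0, 333.9], 2174), (0.67, [309.9, 210.8], 739)]
full_hook [(0.77, [305.9, 193.5], 308)]
full_tip [(0.62, [328.1, 197.4], 147)]
rail [(0.85, [223.7, 217.3], 2845)]
top [[401.900040958266, 0.0, 278.91549089682604], [0.0, 401.900040958266, 199.77917199211927], [0.0, 0.0, 1.0]] [ 2.09221412 -1.88418915  0.36973353] [-0.0478245   0.48102536  1.05462589]
ring [(0.89, [357.5, 275.9], 370), (0.83, [231.3, 250.4], 249), (0.67, [346.6, 202.5], 612), (0.58, [178.8, 267.4], 421)]
full_hook [(0.62, [342.9, 189.8], 181)]
full_tip []
rail [(0.75, [289.3, 170.9], 1646), (0.3, [297.6, 161.2], 44)]
```

View pics/scene0.png

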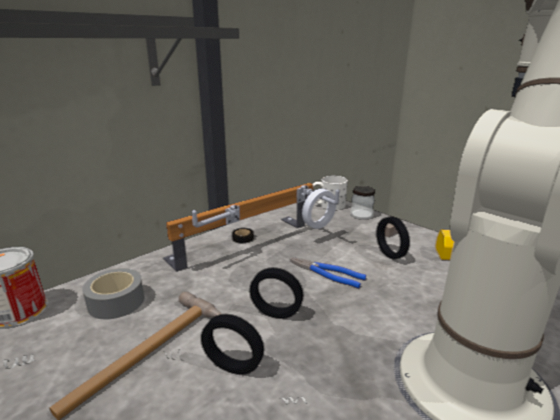

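View pics/top0.png

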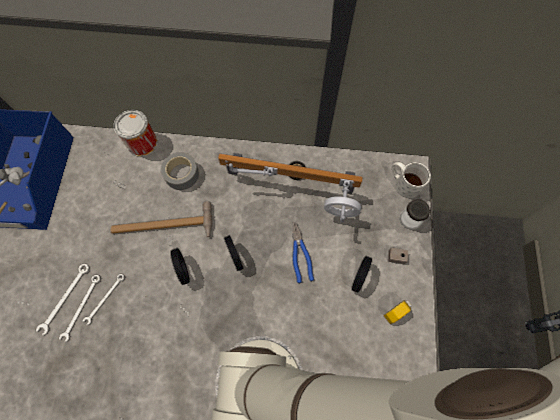

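Scene: the silver ring hangs on the right hook (scene ~320,208; top ~343,207). The folded left hook is the empty one, its arm pointing left (top 230–270,170). The other "ring" candidates (scene 283,282 / 397,237 / 241,334) are black look-alikes standing on the bench. I'll confirm with an enlarged crop.

```bash
cat > h.py <<'E'
from cell import *
import cv2,numpy as np
from scipy.spatial.transform import Rotation as R
def ray(p,uv):
    K=p['camera_matrix'];Rm=cv2.Rodrigues(np.array(p['rvec']))[0]
    c=-Rm.T@np.array(p['tvec']);d=Rm.T@np.linalg.inv(K)@np.array([uv[0],uv[1],1.]);return c,d
def onz(p,uv,z):
    c,d=ray(p,uv);return c+d*(z-c[2])/d[2]
def proj(p,X):
    return cv2.projectPoints(np.atleast_2d(np.array(X,float)),np.array(p['rvec']),np.array(p['tvec']),p['camera_matrix'],None)[0][:,0]
E
python3 - <<'E'
from h import *
p=get_image("top");im=p['img']
m=[d for d in silhouettes(p,"rail")][0]['mask']
hsv=cv2.cvtColor(im,cv2.COLOR_RGB2HSV)
o=m&(hsv[...,1]>120)
v,u=np.nonzero(o)
P=np.array([onz(p,(a,b),.131)[:2] for a,b in zip(u,v)])
r=cv2.minAreaRect(P.astype(np.float32)*1000);print(r,cv2.boxPoints(r))
c=im[130:280,200:400];a=cv2.resize(c,None,fx=4,fy=4,interpolation=cv2.INTER_CUBIC)
cv2.imwrite("pics/top1.png",a[:,:,::-1])
s=get_image("scene")['img'][165:275,155:355]
cv2.imwrite("pics/sc1.png",cv2.resize(s,None,fx=4,fy=4,interpolation=cv2.INTER_CUBIC)[:,:,::-1])
E
```

```text
((564.3579711914062, -15.725418090820312), (416.0655822753906, 36.62651824951172), 85.74060821533203) [[ 530.6443  -221.82346]
 [ 567.1697  -224.5438 ]
 [ 598.07166  190.37262]
 [ 561.54626  193.09296]]
```

View pics/top1.png

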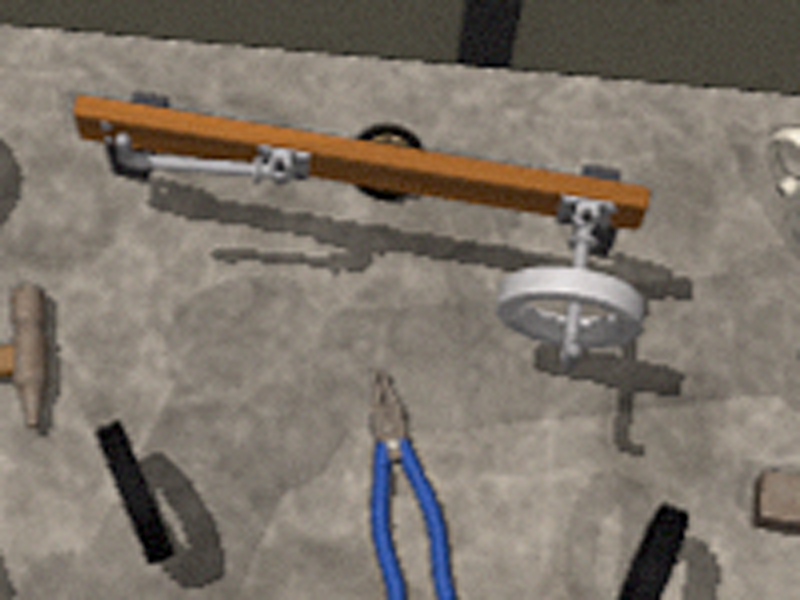

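View pics/sc1.png

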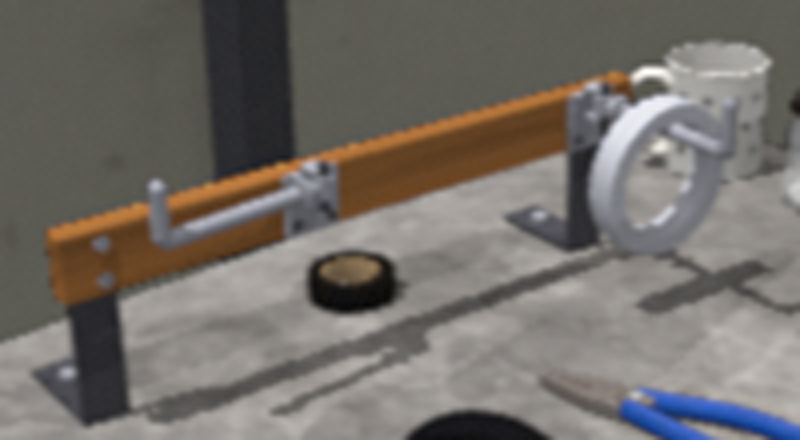

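The crops confirm it: there is one silver ring on the right hook (top px 343,207), with its arm fully out and its tip at about (343,216). The free tip is at (230,165) in the top view and (194,211) in the scene view. Next I triangulate the tips and project a model to check.

```bash
cat >> h.py <<'E'
yaw=-0.0743; O=np.array([.5647,-.0157])
ex=np.array([np.cos(yaw),np.sin(yaw)]);ey=np.array([-np.sin(yaw),np.cos(yaw)])
def W(x,y): return O+x*ex+y*ey
def L(P): d=np.array(P)[:2]-O; return np.array([d@ex,d@ey])
def tri(ps,uvs):
    A=np.zeros((3,3));b=np.zeros(3);
    for p,uv in zip(ps,uvs):
        c,d=ray(p,uv);d=d/np.linalg.norm(d);M=np.eye(3)-np.outer(d,d);A+=M;b+=M@c
    return np.linalg.solve(A,b)
E
python3 - <<'E'
from h import *
t=get_image("top");s=get_image("scene")
for n,a,b in(("full",(343,216.5),(337.7,191.5)),("free",(230.5,164.5),(194.2,212))):
    X=tri((t,s),(a,b));print(n,X.round(4),L(X).round(4),"res",(proj(t,X)-a).round(1),(proj(s,X)-b).round(1), "z161:",L(onz(t,a,.160)).round(4))
# plate centres (front face, x=-4mm): scene crop corners
for n,uv in(("full",(155+589/4,165+117/4)),("free",(155+311/4,165+200/4))):
    c,d=ray(s,uv); e=np.array([*ex,0]); k=(np.array([*W(-.004,0),0])-c)@e/(d@e);X=c+k*d;print(n,L(X).round(4),X[2].round(4))
for z,uv in ((.125,(200+585/4,130+212/4)),(.125,(200+283/4,130+162/4))): print(L(onz(t,uv,z)).round(4))
for uv in ((218.75,154.25),(362.5,176.75)): print('rear',L(onz(t,uv,.131)).round(4))
for uv in ((155+50/4,165+232/4),(155+567/4,165+92/4)):print('front edge scene',L(onz(s,uv,.131)).round(4))
for q in("pliers","black_tape","steel_block","grey_tape"):
    print(q,[(round(d['score'],2),onz(t,d['uv'],.01).round(3)) for d in silhouettes(t,q)][:2])
E
```

```text
full [ 0.4243 -0.1765  0.1576] [-0.1281 -0.1708] res [[0.6 1.2]] [[-1.4 -0.5]] z161: [-0.1259 -0.1686]
free [0.5487 0.1441 0.1585] [-0.0278  0.1582] res [[0.5 0.6]] [[-1.  -0.4]] z161: [-0.0268  0.1597]
full [-0.004 -0.174] 0.1112
free [-0.004   0.0468] 0.1114
[-0.0098 -0.1687]
[-0.0082  0.0494]
rear [0.0143 0.208 ]
rear [ 0.0148 -0.2112]
front edge scene [0.0096 0.2025]
front edge scene [ 0.0014 -0.1586]
pliers [(0.82, array([ 0.359, -0.062,  0.01 ]))]
black_tape [(0.41, array([ 0.639, -0.031,  0.01 ]))]
steel_block [(0.61, array([ 0.377, -0.358,  0.01 ]))]
grey_tape [(0.8, array([0.617, 0.35 , 0.01 ]))]
```

```bash
cat >> h.py <<'E'
def pose():
    s=state();T=R.from_rotvec(s['tcp_rot']).as_matrix();return s['ee_pos'],np.arctan2(T[1,0],T[0,0]),s
def rows(wps,start=None,g=-1):
    """wps: (x,y local, z, yaw local of tool x) -> rows from current pose"""
    p,ps,s=pose() if start is None else (*start,None)
    tx=np.array([np.cos(ps),np.sin(ps)]);ty=np.array([np.sin(ps),-np.cos(ps)])
    for x,y,z,a in wps:
        d=W(x,y)-p[:2];t=-np.degrees((a+yaw-ps+np.pi)%(2*np.pi)-np.pi)
        print([g,round(d@tx*100,2),round(d@ty*100,2),round((p[2]-z)*100,2),round(t,1)])
def stat():
    p,ps,s=pose();print("t",round(s['time'],2),"local",L(p).round(4),round(p[2],4),"yaw",round(ps-yaw,3),"F",s['contact_force'].round(1),"w",round(s['width'],4),"q",s['qpos'].round(2))
E
python3 - <<'E'
from h import *
stat();rows([(-.1,.1,.25,.1),(-.004,.158,.21,.1)])
E
```

```text
t 0.95 local [-0.3243 -0.6303] 0.1914 yaw 0.378 F [ 0.2 -0.4  0. ] w 0.0854 q [ 1.53  0.5  -0.43  1.55  0.22  1.14 -0.21]
[-1, np.float64(47.81), np.float64(-59.59), np.float64(-5.86), np.float64(15.9)]
[-1, np.float64(58.87), np.float64(-61.44), np.float64(-1.86), np.float64(15.9)]
```

Emit:
{"name": "arm_command", "arguments": {
  "increments": [-1,0,-5,-5.9,3,-1,47.8,-59.6,-5.9,15.9,-1,47.8,-59.6,-5.9,15.9,-1,47.8,-59.6,-5.9,15.9,-1,47.8,-59.6,-5.9,15.9,-1,47.8,-59.6,-5.9,15.9,-1,47.8,-59.6,-5.9,15.9,-1,47.8,-59.6,-5.9,15.9,-1,47.8,-59.6,-5.9,15.9,-1,47.8,-59.6,-5.9,15.9,-1,47.8,-59.6,-5.9,15.9,-1,47.8,-59.6,-5.9,15.9]
}}

```text
time: 2.45
ee_pos: [0.4551, 0.0511, 0.2504]
tcp_rot: [3.14, 0.04, 0.003]
contact_force: [0.9, -0.5, 0.1]
width: -0.0001
finger_force: 0.0
```

Run:
```python
from h import *
stat();rows([(-.004,.158,.21,.1)])
```

```text
t 2.45 local [-0.1142  0.0585] 0.2504 yaw 0.099 F [ 0.9 -0.5  0.1] w -0.0001 q [ 0.81  0.16 -1.06  1.93  0.15  1.14 -1.86]
[-1, np.float64(11.96), np.float64(-8.8), np.float64(4.04), np.float64(-0.0)]
```

Emit:
{"name": "arm_command", "arguments": {
  "increments": [-1,6,-4,0,10,-1,12,-8.8,0,20,-1,12,-8.8,0,30,-1,12,-8.8,0,40,-1,12,-8.8,0,50,-1,12,-8.8,0,60,-1,12,-8.8,0,70,-1,12,-8.8,0,80,-1,12,-8.8,0,90,-1,12,-8.8,0,90]
}}

```text
time: 3.7
ee_pos: [0.5691, 0.1382, 0.2443]
tcp_rot: [2.577, -1.735, -0.071]
contact_force: [0.3, -2.4, -3.8]
width: -0.0001
finger_force: 0.0
```

Emit:
{"name": "arm_command", "arguments": {
  "increments": [-1,0,0,0,10,-1,0,0,1,20,-1,0,0,2,30,-1,0,0,3,40,-1,0,0,4,50,-1,0,0,4,60,-1,0,0,4,70,-1,0,0,4,80,-1,0,0,4,90,-1,0,0,4,90]
}}

```text
time: 4.95
ee_pos: [0.4988, -0.003, 0.0731]
tcp_rot: [-1.316, 2.654, 0.2]
contact_force: [0.6, 0.1, 0.1]
width: 0.0001
finger_force: 0.0
```

Run:
```python
from h import *
stat();rows([(-.004,.158,.14,np.pi+.1)])
w=get_image("wrist");im=w['img']
for n,X in (("tip exp",[*W(-.027,.159),.161]),):print(n,proj(w,[X]))
t=get_image("top")['img'][135:195,200:300];t=cv2.resize(t,None,fx=4,fy=4,interpolation=cv2.INTER_CUBIC)
a=np.zeros((420,800,3),np.uint8);a[:,:400]=cv2.resize(im,(400,420))[:, :];a[:240,400:]=t
cv2.imwrite("pics/w1.png",a[:,:,::-1])
```

```text
t 4.95 local [-0.0667  0.0078] 0.0731 yaw -2.151 F [0.6 0.1 0.1] w 0.0001 q [-0.9   1.13  1.56  2.14 -1.35  1.48 -2.57]
[-1, np.float64(-16.0), np.float64(2.99), np.float64(-6.69), np.float64(51.0)]
tip exp [[367.3383235  535.16414899]]
```

View pics/w1.png

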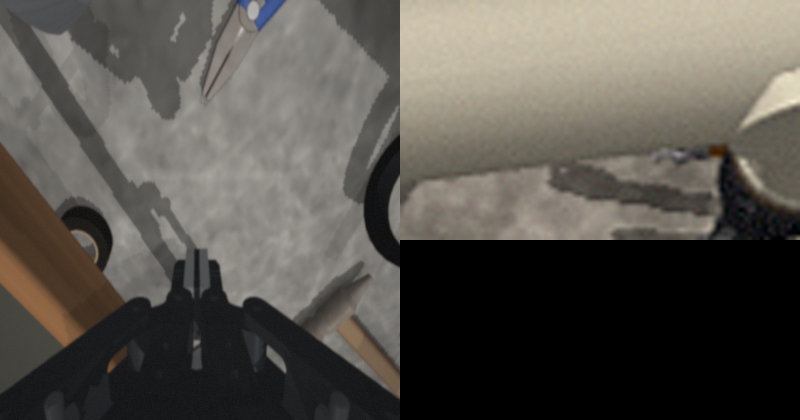

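The turn drove joint 7 to its limit: positive turns decrease q7. The arm ended in an odd pose at z = 0.073, in front of the rail. I'll check for damage and retreat carefully.

Run:
```python
from h import *
p,ps,s=pose();T=R.from_rotvec(s['tcp_rot']).as_matrix();print(T.round(2))
print((T.T@np.array([-.06,0,.2])*100).round(1), s['qd'].round(3))
sc=get_image("scene");im=sc['img']
for q in("free_tip","ring"):print(q,[(round(d['score'],2),np.round(d['uv'],1).tolist()) for d in silhouettes(sc,q)])
cv2.imwrite("pics/sc2.png",cv2.resize(im,(800,600))[:,:,::-1])
```

```text
[[-0.6  -0.8   0.09]
 [-0.77  0.6   0.2 ]
 [-0.21  0.05 -0.98]]
[ -0.6   5.7 -20.1] [-0.022 -0.013  0.007 -0.077  0.003  0.012  0.   ]
free_tip []
ring [(0.89, [242.7, 332.5]), (0.87, [395.0, 240.5]), (0.56, [270.5, 304.2])]
```

View pics/sc2.png

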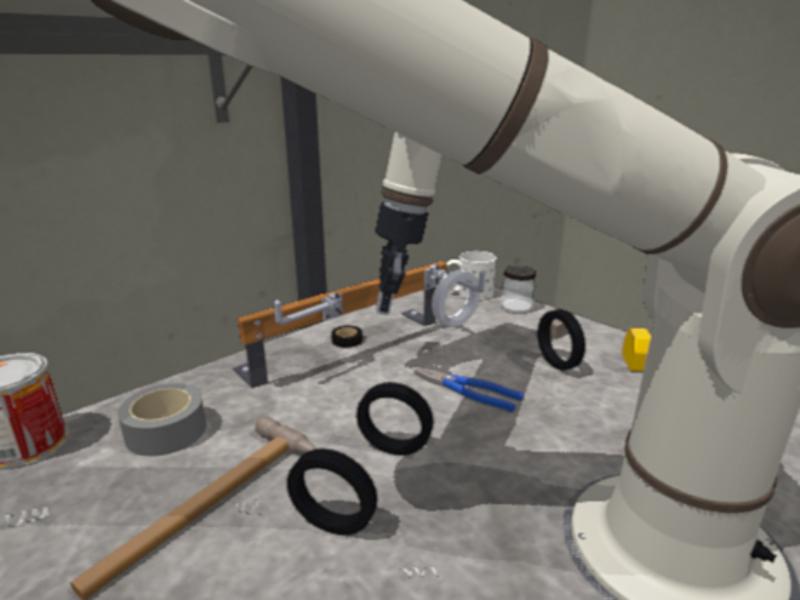

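Nothing was disturbed: the ring is still at (457,298), the free hook is still folded at (280,310), and the fingers hang free at (385,300). A single row upward will show what the arm does.

Emit:
{"name": "arm_command", "arguments": {
  "increments": [-1,0,0,-6,0]
}}

```text
time: 5.32
ee_pos: [0.4886, -0.0257, 0.1122]
tcp_rot: [-1.355, 2.636, 0.21]
contact_force: [0.9, 1.2, 0.6]
width: -0.0001
finger_force: 0.0
```

Run:
```python
from h import *
stat();print(pose()[2]['tcp_rot'],pose()[2]['qd'].round(2))
```

```text
t 5.33 local [-0.0751 -0.0156] 0.1122 yaw -2.123 F [0.9 1.2 0.6] w -0.0001 q [-0.88  0.96  1.56  2.12 -1.2   1.41 -2.57]
[-1.35496325  2.63612421  0.20956699] [ 0.23 -1.6   0.07 -0.16  1.25 -0.59  0.  ]
```

Emit:
{"name": "arm_command", "arguments": {
  "increments": [-1,0,0,-6,-10,-1,0,0,-12,-20,-1,0,0,-12,-30,-1,0,0,-12,-30]
}}

```text
time: 5.82
ee_pos: [0.4802, -0.0508, 0.2362]
tcp_rot: [-1.951, 2.166, 0.131]
contact_force: [-0.1, 0.0, -0.4]
width: -0.0001
finger_force: 0.0
```

Run:
```python
from h import *
stat();print(pose()[2]['tcp_rot'],pose()[2]['qd'].round(2))
```

```text
t 5.83 local [-0.0817 -0.0413] 0.2362 yaw -1.592 F [-0.1  0.  -0.4] w -0.0001 q [-0.99  0.44  1.55  2.01 -0.72  1.25 -2.4 ]
[-1.95054606  2.16634253  0.13138817] [ 0.    0.07 -0.03  0.04 -0.02  0.   -0.03]
```

Emit:
{"name": "arm_command", "arguments": {
  "increments": [-1,0,0,0,-10,-1,0,0,0,-20,-1,0,0,0,-30,-1,0,0,0,-40,-1,0,0,0,-50,-1,0,0,0,-60,-1,0,0,0,-70,-1,0,0,0,-80,-1,0,0,0,-90,-1,0,0,0,-97,-1,0,0,0,-97]
}}

```text
time: 7.2
ee_pos: [0.4781, -0.0512, 0.2328]
tcp_rot: [-2.927, -0.018, -0.147]
contact_force: [-1.2, -0.3, -0.2]
width: -0.0001
finger_force: 0.0
```

Run:
```python
from h import *
stat();s=pose()[2];print(R.from_rotvec(s['tcp_rot']).as_matrix().round(3));rows([(-.004,.158,.21,.1)])
```

```text
t 7.2 local [-0.0838 -0.0418] 0.2328 yaw 0.076 F [-1.2 -0.3 -0.2] w -0.0001 q [-0.8   0.17  1.16  2.01 -0.44  1.08 -1.  ]
[[ 0.995  0.023  0.098]
 [ 0.002 -0.978  0.209]
 [ 0.101 -0.208 -0.973]]
[-1, np.float64(9.47), np.float64(-19.32), np.float64(2.28), np.float64(-1.4)]
```

The recovery left a fixed 13° tool tilt, leaning mostly along the rail. That is tolerable for pushing and for gripping the ring, so I'll make the conversion use full 3D and carry on.

```bash
cat >> h.py <<'E'
def rows(wps,g=-1):
    p,ps,s=pose();T=R.from_rotvec(s['tcp_rot']).as_matrix();o=[]
    for x,y,z,a in wps:
        d=T.T@(np.array([*W(x,y),z])-p)*100;t=-np.degrees((a+yaw-ps+np.pi)%(2*np.pi)-np.pi)
        o+=[[g,*[float(round(v,2)) for v in d],float(round(t,1))]]
    print(*o,sep='\n')
E
python3 - <<'E'
from h import *
rows([(-.06,.12,.24,.1),(-.001,.159,.22,.1),(-.001,.159,.142,.1)])
E
```

```text
[-1, 3.65, -15.67, 2.99, -1.4]
[-1, 9.6, -18.49, 6.27, -1.4]
[-1, 8.82, -16.87, 13.86, -1.4]
```

Emit:
{"name": "arm_command", "arguments": {
  "increments": [-1,1.5,-6,1.2,-1.4,-1,3.6,-11,2.4,-1.4,-1,3.65,-15.7,3,-1.4,-1,9.6,-18.5,6.3,-1.4,-1,9.6,-18.5,6.3,-1.4,-1,9.6,-18.5,6.3,-1.4]
}}

```text
time: 7.95
ee_pos: [0.575, 0.1424, 0.2193]
tcp_rot: [-2.931, -0.055, -0.151]
contact_force: [-0.1, -1.3, -0.2]
width: 0.0002
finger_force: 0.0
```

Run:
```python
from h import *
stat();rows([(-.001,.159,.142,.1),(-.006,.159,.142,.1),(-.01,.159,.142,.1)])
w=get_image("wrist");X=[*W(-.027,.159),.16];print(proj(w,[X]))
cv2.imwrite("pics/w3.png",w['img'][:,:,::-1])
```

```text
t 7.95 local [-0.0015  0.1584] 0.2193 yaw 0.101 F [-0.1 -1.3 -0.2] w 0.0002 q [-0.96  0.39  1.01  1.85 -0.63  1.06 -1.23]
[-1, -0.76, 1.52, 7.55, 0.1]
[-1, -1.26, 1.46, 7.5, 0.1]
[-1, -1.65, 1.41, 7.47, 0.1]
[[287.23657156 247.78192736]]
```

View pics/w3.png

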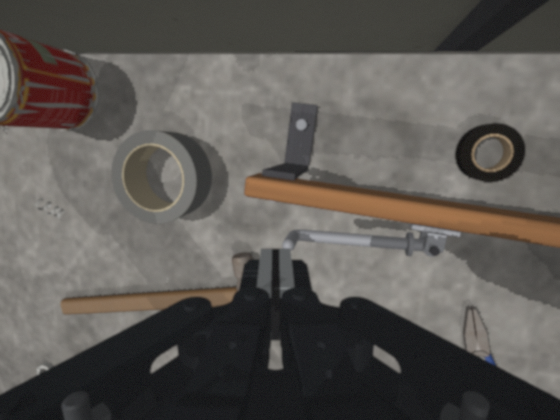

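The wrist view shows the pin at (287,245), against a prediction of (287,248), so the estimate is good. Descending behind it.

Emit:
{"name": "arm_command", "arguments": {
  "increments": [-1,-0.2,0.5,2.5,0,-1,-0.5,1,5,0,-1,-0.76,1.5,7.5,0,-1,-0.76,1.5,7.5,0,-1,-1.26,1.5,7.5,0,-1,-1.26,1.5,7.5,0]
}}

```text
time: 8.75
ee_pos: [0.5715, 0.1436, 0.1455]
tcp_rot: [-2.925, -0.058, -0.158]
contact_force: [-0.4, 0.1, -0.6]
width: -0.0003
finger_force: 0.0
```

```bash
cat >> h.py <<'E'
def arc(y0,ths,sgn,off=.016,lag=0,z=.142,lead=0):
    "finger centre poses pushing pin of hook at local y0, sgn=+1 out, -1 in"
    o=[]
    for t in ths:
        pin=np.array([-.016,y0])+.11*np.array([-np.sin(t),np.cos(t)]);tan=sgn*np.array([-np.cos(t),-np.sin(t)])
        c=pin-tan*off;o.append((*c,z,t))
    return o
E
python3 - <<'E'
from h import *
stat();rows(arc(.048,np.arange(.1,.81,.0636),1))
E
```

```text
t 8.75 local [-0.005   0.1594] 0.1455 yaw 0.102 F [-0.4  0.1 -0.6] w -0.0003 q [-0.89  0.47  0.93  1.93 -0.75  0.94 -1.1 ]
[-1, -0.64, 0.03, 0.28, 0.1]
[-1, -1.34, -0.06, 0.22, -3.5]
[-1, -2.04, -0.12, 0.15, -7.2]
[-1, -2.74, -0.12, 0.07, -10.8]
[-1, -3.44, -0.09, -0.01, -14.5]
[-1, -4.14, -0.01, -0.11, -18.1]
[-1, -4.82, 0.12, -0.22, -21.7]
[-1, -5.5, 0.28, -0.33, -25.4]
[-1, -6.17, 0.49, -0.45, -29.0]
[-1, -6.81, 0.74, -0.58, -32.7]
[-1, -7.44, 1.03, -0.71, -36.3]
[-1, -8.05, 1.36, -0.85, -40.0]
```

Emit:
{"name": "arm_command", "arguments": {
  "increments": [-1,-0.35,0,0.2,0,-1,-0.7,0,0.2,0,-1,-1.05,-0.05,0.2,-1.7,-1,-1.4,-0.05,0.2,-3.5,-1,-1.75,-0.1,0.2,-5.4,-1,-2.05,-0.1,0.15,-7.2]
}}

```text
time: 9.5
ee_pos: [0.5506, 0.1446, 0.1404]
tcp_rot: [-2.923, -0.247, -0.175]
contact_force: [0.7, -0.4, 0.8]
width: -0.0
finger_force: 0.0
```

Run:
```python
from h import *
stat();rows(arc(.048,np.arange(.25,1.3,.09),1))
```

```text
t 9.5 local [-0.026   0.1588] 0.1404 yaw 0.23 F [ 0.7 -0.4  0.8] w -0.0 q [-0.9   0.43  0.91  1.98 -0.72  0.9  -1.  ]
[-1, -0.15, -0.05, -0.18, -1.2]
[-1, -1.14, -0.15, -0.3, -6.3]
[-1, -2.13, -0.17, -0.43, -11.5]
[-1, -3.12, -0.1, -0.58, -16.6]
[-1, -4.09, 0.07, -0.75, -21.8]
[-1, -5.04, 0.31, -0.93, -27.0]
[-1, -5.96, 0.64, -1.12, -32.1]
[-1, -6.85, 1.06, -1.32, -37.3]
[-1, -7.7, 1.55, -1.54, -42.4]
[-1, -8.49, 2.12, -1.76, -47.6]
[-1, -9.23, 2.75, -1.98, -52.7]
[-1, -9.9, 3.45, -2.21, -57.9]
```

Emit:
{"name": "arm_command", "arguments": {
  "increments": [-1,-0.5,-0.1,-0.1,-3,-1,-1.1,-0.15,-0.2,-6.3,-1,-1.6,-0.15,-0.3,-9,-1,-2.1,-0.15,-0.4,-11.5,-1,-2.6,-0.1,-0.5,-14,-1,-3.1,-0.1,-0.6,-16.6]
}}

```text
time: 10.25
ee_pos: [0.5194, 0.1393, 0.1423]
tcp_rot: [-2.873, -0.67, -0.218]
contact_force: [-0.9, 0.0, 0.4]
width: 0.0001
finger_force: 0.0
```

Run:
```python
from h import *
stat();rows(arc(.048,np.arange(.52,1.5,.08),1))
w=get_image("wrist");t=get_image("top")
print(proj(w,[[*W(*arc(.048,[.52],1,off=0)[0][:2]),.16]]))
a=np.zeros((420,800,3),np.uint8);a[:,:400]=w['img'][:,100:500];a[:280,400:]=cv2.resize(t['img'][130:270,200:400],(400,280),interpolation=cv2.INTER_CUBIC)
cv2.imwrite("pics/w4.png",a[:,:,::-1])
```

```text
t 10.25 local [-0.0567  0.1512] 0.1423 yaw 0.519 F [-0.9  0.   0.4] w 0.0001 q [-0.91  0.34  0.88  2.05 -0.64  0.85 -0.76]
[-1, -0.0, -0.01, 0.03, -0.0]
[-1, -0.87, -0.13, -0.12, -4.6]
[-1, -1.75, -0.17, -0.28, -9.2]
[-1, -2.62, -0.15, -0.45, -13.8]
[-1, -3.49, -0.05, -0.62, -18.4]
[-1, -4.34, 0.11, -0.81, -23.0]
[-1, -5.18, 0.35, -1.0, -27.5]
[-1, -5.99, 0.65, -1.2, -32.1]
[-1, -6.77, 1.01, -1.4, -36.7]
[-1, -7.52, 1.44, -1.61, -41.3]
[-1, -8.24, 1.93, -1.81, -45.9]
[-1, -8.91, 2.48, -2.02, -50.5]
[-1, -9.53, 3.08, -2.23, -55.0]
[[269.86876864 273.15963652]]
```

View pics/w4.png

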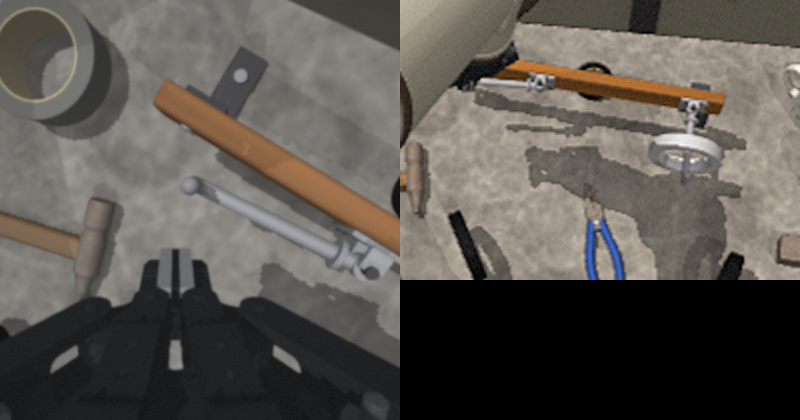

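The arm is still folded, with its pin at wrist px (290,187), so the fingers missed it. I'll check the geometry.

Run:
```python
from h import *
w=get_image("wrist");p,ps,s=pose();T=R.from_rotvec(s['tcp_rot']).as_matrix()
for k in(0,-.019,-.04):print("tcp",k,proj(w,[p+T[:,2]*k]).round(1))
print("finger corner",proj(w,[p+T@[.011,0,0],p+T@[-.011,0,0]]).round(1))
for z in(.155,.16,.165):print("pin",z,L(onz(w,(290,185),z)).round(4))
c=ray(w,(290,185))[0];print("cam",L(c),c[2])
# far end of arm: hinge pixel
print("hinge",L(onz(w,(470,262),.14)).round(4), "railcorner",L(onz(w,(268,82),.131)).round(4))
```

```text
tcp 0 [[275.8 236.5]]
tcp -0.019 [[275.9 250. ]]
tcp -0.04 [[275.9 268.6]]
finger corner [[275.8 218.5]
 [275.8 253.9]]
pin 0.155 [-0.0256  0.1592]
pin 0.16 [-0.0252  0.1589]
pin 0.165 [-0.0247  0.1586]
cam [-0.00971729  0.14767849] 0.333088246793283
hinge [-0.0112  0.0543] railcorner [0.0171 0.2035]
```

Run:
```python
from h import *
rows([(-.057,.151,.19,.3),(.008,.15,.19,.1),(.008,.15,.15,.1),(.008,.15,.14,.1)])
```

```text
[-1, 0.81, -0.67, -4.64, 12.4]
[-1, 6.32, 2.74, -4.12, 23.9]
[-1, 5.59, 3.32, -0.23, 23.9]
[-1, 5.4, 3.47, 0.75, 23.9]
```

Emit:
{"name": "arm_command", "arguments": {
  "increments": [-1,0.8,-0.7,-4.6,6,-1,0.8,-0.7,-4.6,12,-1,6.3,2.7,-4.1,20,-1,6.3,2.7,-4.1,23.9,-1,5.6,3.3,-0.2,23.9,-1,5.6,3.3,-0.2,23.9,-1,5.5,3.4,0.3,23.9,-1,5.4,3.5,0.75,23.9,-1,5.4,3.5,0.75,23.9]
}}

```text
time: 11.52
ee_pos: [0.5844, 0.1331, 0.1404]
tcp_rot: [-2.926, -0.057, -0.157]
contact_force: [-0.5, -0.5, -0.3]
width: 0.0002
finger_force: 0.0
```

Run:
```python
from h import *
stat();rows([(.008,.15,.136,.1),(.008,.15,.13,.1)])
w=get_image("wrist");cv2.imwrite("pics/w5.png",w['img'][:,:,::-1])
```

```text
t 11.53 local [0.0086 0.1499] 0.1404 yaw 0.102 F [-0.5 -0.5 -0.3] w 0.0002 q [-0.85  0.5   0.92  1.91 -0.77  0.96 -1.07]
[-1, -0.1, 0.07, 0.43, 0.1]
[-1, -0.17, 0.2, 1.01, 0.1]
```

View pics/w5.png

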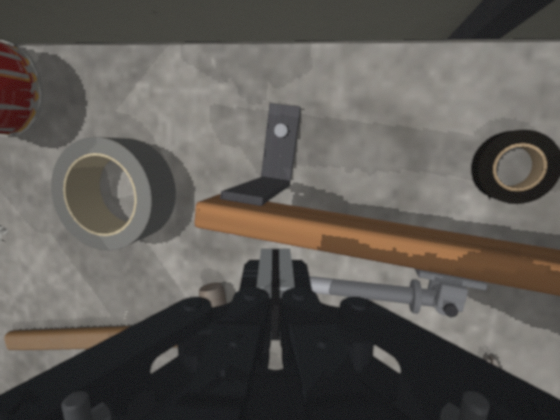

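Run:
```python
from h import *
s=get_image("scene");print("old tip",proj(s,[[.4988,-.003,.0731]]))
p,ps,st=pose();T=R.from_rotvec(st['tcp_rot']).as_matrix()
print("now",proj(s,[p,p-T[:,2]*.05]),proj(s,[[*W(-.0255,.159),.16]]))
w=get_image("wrist");
print("rail front edge in wrist",proj(w,[[*W(0,y),.131] for y in(.21,.15,.1)]).round(), "rear",proj(w,[[*W(.018,y),.131] for y in(.21,.15,.1)]).round(),w['camera_matrix'][0,0])
Rm=cv2.Rodrigues(np.array(w['rvec']))[0];c=-Rm.T@np.array(w['tvec']);print("cam in tool",(T.T@(c-p)).round(4),"cam axes in tool\n",(T.T@Rm.T).round(3))
im=s['img'];x,y=proj(s,[p])[0].astype(int);cv2.imwrite("pics/s6.png",cv2.resize(im[y-60:y+50,x-60:x+80],None,fx=5,fy=5,interpolation=cv2.INTER_CUBIC)[:,:,::-1])
```

```text
old tip [[261.99770544 234.14822195]]
now [[189.61616522 212.98569927]
 [193.03564309 191.82750989]] [[192.2813189  210.68336316]]
rail front edge in wrist [[187. 229.]
 [278. 246.]
 [361. 262.]] rear [[189. 202.]
 [281. 218.]
 [366. 232.]] 337.0619855766154
cam in tool [ 0.0733 -0.0009 -0.1823] cam axes in tool
 [[-0.    -0.959 -0.284]
 [ 1.    -0.    -0.   ]
 [-0.    -0.284  0.959]]
```

View pics/s6.png

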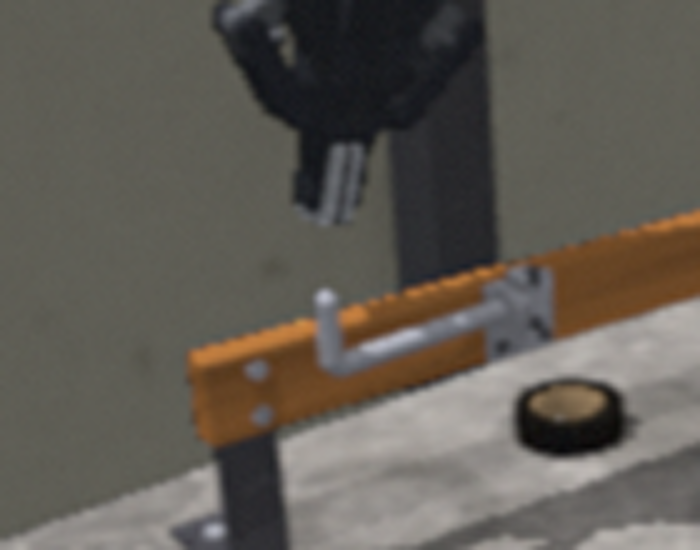

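The scene crop shows the real closed fingertip about 37 mm above the reported TCP (tip at crop 330,222; TCP projects to 300,300). The wrist view agrees. I'll calibrate by touching the rail top (z = 0.131) gently.

Emit:
{"name": "arm_command", "arguments": {
  "increments": [-1,0,0,1.5,0,-1,0,0,3,0,-1,0,0,3.3,0,-1,0,0,3.6,0,-1,0,0,3.6,0]
}}

```text
time: 12.3
ee_pos: [0.5878, 0.1403, 0.1047]
tcp_rot: [-2.927, -0.056, -0.155]
contact_force: [0.2, 0.7, 0.8]
width: 0.0002
finger_force: 0.0
```

Emit:
{"name": "arm_command", "arguments": {
  "increments": [-1,0,0,0.2,0,-1,0,0,0.4,0,-1,0,0,0.4,0]
}}

```text
time: 12.68
ee_pos: [0.5881, 0.1415, 0.1008]
tcp_rot: [-2.926, -0.057, -0.155]
contact_force: [1.1, 0.0, 0.4]
width: 0.0001
finger_force: 0.0
```

Emit:
{"name": "arm_command", "arguments": {
  "increments": [-1,0,0,0.2,0,-1,0,0,0.4,0,-1,0,0,0.4,0]
}}

```text
time: 13.05
ee_pos: [0.5884, 0.1422, 0.0968]
tcp_rot: [-2.927, -0.057, -0.155]
contact_force: [-0.1, 0.1, 0.8]
width: -0.0001
finger_force: 0.0
```

Emit:
{"name": "arm_command", "arguments": {
  "increments": [-1,0,0,0.2,0,-1,0,0,0.3,0,-1,0,0,0.3,0]
}}

```text
time: 13.42
ee_pos: [0.5889, 0.1428, 0.0942]
tcp_rot: [-2.926, -0.057, -0.155]
contact_force: [-0.9, -0.3, 1.7]
width: -0.0001
finger_force: 0.7
```

Emit:
{"name": "arm_command", "arguments": {
  "increments": [-1,0,0,0.2,0,-1,0,0,0.3,0,-1,0,0,0.3,0]
}}

```text
time: 13.8
ee_pos: [0.5891, 0.1428, 0.0934]
tcp_rot: [-2.924, -0.055, -0.155]
contact_force: [-8.9, -4.0, 21.6]
width: -0.0003
finger_force: 10.5
```

Run:
```python
from h import *
stat();s=get_image("scene");p,ps,st=pose();T=R.from_rotvec(st['tcp_rot']).as_matrix()
for k in (.03,.036,.042):print(k,(p-T[:,2]*k).round(4),proj(s,[p-T[:,2]*k]).round(1))
x,y=190,207
w=get_image("wrist")['img'][180:330,200:350]
a=np.zeros((600,800,3),np.uint8);a[:400,:400]=cv2.resize(s['img'][y-50:y+30,x-40:x+40],(400,400),interpolation=cv2.INTER_CUBIC);a[:400,400:]=cv2.resize(w,(400,400))
cv2.imwrite("pics/s7.png",a[:400,:,::-1])
```

```text
t 13.8 local [0.0126 0.1599] 0.0934 yaw 0.101 F [-8.9 -4.  21.6] w -0.0003 q [-0.81  0.58  0.86  1.92 -0.86  0.89 -1.01]
0.03 [0.5861 0.1364 0.1225] [[188.7 220.5]]
0.036 [0.5855 0.1351 0.1283] [[189.1 218.1]]
0.042 [0.5849 0.1338 0.1342] [[189.5 215.6]]
```

View pics/s7.png

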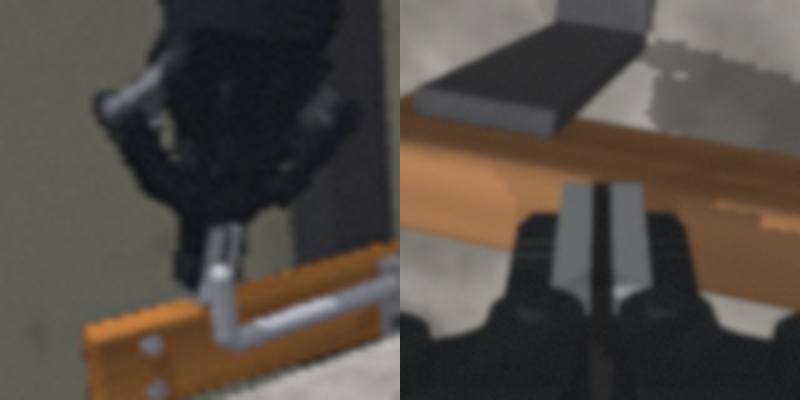

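The touch puts the tip 40 mm short of the reported TCP along the tool axis, and the contact stiffness is about 7 N/mm. I've used up my picture views, so from here I work by numbers and silhouettes. Helpers now use the true tip.

```bash
cat >> h.py <<'E'
KT=.040
def pose():
    s=state();T=R.from_rotvec(s['tcp_rot']).as_matrix();return s['ee_pos']-KT*T[:,2],np.arctan2(T[1,0],T[0,0]),s
E
python3 - <<'E'
from h import *
stat();rows([(.005,.155,.146,.1),(-.003,.160,.146,.1),(-.006,.160,.142,.1)])
E
```

```text
t 13.9 local [0.0092 0.1511] 0.1322 yaw 0.101 F [-9.7 -4.1 20.5] w 0.0 q [-0.81  0.58  0.86  1.92 -0.86  0.89 -1.01]
[-1, -0.23, -0.72, -1.29, 0.0]
[-1, -0.97, -1.3, -1.25, 0.0]
[-1, -1.31, -1.25, -0.88, 0.0]
```

Emit:
{"name": "arm_command", "arguments": {
  "increments": [-1,0,0,-0.8,0,-1,0,-0.4,-1.6,0,-1,-0.3,-0.8,-1.6,0,-1,-0.95,-1.3,-1.6,0,-1,-0.95,-1.3,-1.5,0,-1,-1.3,-1.25,-1.2,0,-1,-1.3,-1.25,-1.2,0]
}}

```text
time: 14.78
ee_pos: [0.5738, 0.1526, 0.1034]
tcp_rot: [-2.927, -0.056, -0.154]
contact_force: [-0.4, 0.1, 0.3]
width: -0.0001
finger_force: 0.0
```

Run:
```python
from h import *
stat();rows(arc(.048,np.arange(.1,.36,.05),1))
```

```text
t 14.78 local [-0.0068  0.1598] 0.1423 yaw 0.101 F [-0.4  0.1  0.3] w -0.0001 q [-0.86  0.54  0.88  1.95 -0.83  0.89 -1.05]
[-1, -0.43, 0.03, -0.02, 0.1]
[-1, -0.98, -0.05, -0.06, -2.8]
[-1, -1.53, -0.1, -0.11, -5.6]
[-1, -2.09, -0.12, -0.17, -8.5]
[-1, -2.64, -0.12, -0.23, -11.4]
[-1, -3.19, -0.09, -0.3, -14.2]
```

Emit:
{"name": "arm_command", "arguments": {
  "increments": [-1,-0.2,0,0,0,-1,-0.45,0,0,0,-1,-0.7,0,0,-1.4,-1,-1,-0.05,-0.05,-2.8,-1,-1.25,-0.05,-0.1,-4.2,-1,-1.5,-0.1,-0.1,-5.6]
}}

```text
time: 15.52
ee_pos: [0.5593, 0.1532, 0.1037]
tcp_rot: [-2.925, -0.202, -0.171]
contact_force: [2.2, 0.5, 0.7]
width: -0.0
finger_force: 0.9
```

Run:
```python
from h import *
stat();rows(arc(.048,np.arange(.2,.7,.05),1))
w=get_image("wrist");print([(round(d['score'],2),d['uv'],d['mask'].sum()) for d in silhouettes(w,"free_tip")],proj(w,[[*W(-.0255,.159),.16],[*W(*arc(.048,[.2],1,off=0)[0][:2]),.16]]))
```

```text
t 15.53 local [-0.0213  0.1593] 0.1426 yaw 0.2 F [2.2 0.5 0.7] w -0.0 q [-0.86  0.51  0.86  1.99 -0.81  0.86 -0.96]
[-1, -0.1, 0.03, 0.04, -0.0]
[-1, -0.65, -0.05, -0.02, -2.9]
[-1, -1.2, -0.1, -0.08, -5.8]
[-1, -1.75, -0.13, -0.15, -8.6]
[-1, -2.3, -0.13, -0.22, -11.5]
[-1, -2.85, -0.1, -0.3, -14.3]
[-1, -3.39, -0.04, -0.38, -17.2]
[-1, -3.94, 0.04, -0.47, -20.1]
[-1, -4.47, 0.16, -0.56, -22.9]
[-1, -5.0, 0.29, -0.66, -25.8]
[(0.77, [439.7, 303.3], np.int64(4584))] [[267.35745658 292.45446694]
 [268.27874054 320.99244999]]
```

Contact at about 2 N, so the arm is moving. Continuing round the arc.

Emit:
{"name": "arm_command", "arguments": {
  "increments": [-1,-0.65,-0.05,0,-2.9,-1,-1.2,-0.1,-0.1,-5.8,-1,-1.75,-0.1,-0.15,-8.6,-1,-2.3,-0.1,-0.2,-11.5,-1,-2.85,-0.1,-0.3,-14.3,-1,-3.4,-0.05,-0.4,-17.2,-1,-3.95,0.05,-0.45,-20,-1,-4.5,0.15,-0.55,-22.9,-1,-5,0.3,-0.65,-25.8]
}}

```text
time: 16.75
ee_pos: [0.5104, 0.1427, 0.1033]
tcp_rot: [-2.831, -0.858, -0.238]
contact_force: [3.1, 1.2, 2.3]
width: -0.0001
finger_force: 1.1
```

Run:
```python
from h import *
stat();rows(arc(.048,np.arange(.7,1.3,.05),1))
```

```text
t 16.75 local [-0.0693  0.1452] 0.1422 yaw 0.65 F [3.1 1.2 2.3] w -0.0001 q [-0.85  0.38  0.8   2.1  -0.71  0.77 -0.56]
[-1, -0.58, -0.11, -0.09, -2.9]
[-1, -1.12, -0.17, -0.19, -5.7]
[-1, -1.67, -0.19, -0.3, -8.6]
[-1, -2.21, -0.19, -0.42, -11.4]
[-1, -2.75, -0.16, -0.53, -14.3]
[-1, -3.29, -0.1, -0.65, -17.2]
[-1, -3.83, -0.01, -0.77, -20.0]
[-1, -4.36, 0.1, -0.9, -22.9]
[-1, -4.88, 0.24, -1.02, -25.8]
[-1, -5.4, 0.41, -1.15, -28.6]
[-1, -5.9, 0.6, -1.28, -31.5]
[-1, -6.4, 0.82, -1.41, -34.4]
[-1, -6.88, 1.06, -1.54, -37.2]
```

Emit:
{"name": "arm_command", "arguments": {
  "increments": [-1,-0.6,-0.1,-0.1,-2.9,-1,-1.1,-0.15,-0.2,-5.7,-1,-1.65,-0.2,-0.3,-8.6,-1,-2.2,-0.2,-0.4,-11.4,-1,-2.75,-0.15,-0.55,-14.3,-1,-3.3,-0.1,-0.65,-17.2,-1,-3.8,0,-0.75,-20,-1,-4.35,0.1,-0.9,-22.9,-1,-4.9,0.25,-1,-25.8,-1,-5.4,0.4,-1.15,-28.6,-1,-5.9,0.6,-1.3,-31.5,-1,-6.4,0.8,-1.4,-34.4]
}}

```text
time: 18.25
ee_pos: [0.4608, 0.0992, 0.103]
tcp_rot: [-2.491, -1.684, -0.308]
contact_force: [1.7, 1.1, 1.6]
width: -0.0001
finger_force: 1.0
```

Run:
```python
from h import *
stat();rows(arc(.048,np.arange(1.25,1.66,.05),1))
```

```text
t 18.25 local [-0.1156  0.0981] 0.1419 yaw 1.265 F [1.7 1.1 1.6] w -0.0001 q [-0.73  0.26  0.71  2.22 -0.6   0.7   0.03]
[-1, -0.01, 0.03, -0.01, 0.9]
[-1, -0.55, -0.04, -0.14, -2.0]
[-1, -1.09, -0.08, -0.27, -4.9]
[-1, -1.63, -0.1, -0.4, -7.7]
[-1, -2.17, -0.09, -0.53, -10.6]
[-1, -2.71, -0.05, -0.66, -13.5]
[-1, -3.24, 0.01, -0.79, -16.3]
[-1, -3.78, 0.11, -0.92, -19.2]
[-1, -4.31, 0.23, -1.04, -22.1]
```

Emit:
{"name": "arm_command", "arguments": {
  "increments": [-1,-0.3,0,-0.05,-0.5,-1,-0.55,0,-0.15,-2,-1,-0.8,-0.05,-0.2,-3.5,-1,-1.1,-0.05,-0.25,-4.9,-1,-1.35,-0.1,-0.35,-6.3,-1,-1.6,-0.1,-0.4,-7.7,-1,-1.75,-0.1,-0.43,-8.5,-1,-1.9,-0.1,-0.47,-9.3,-1,-1.9,-0.1,-0.47,-9.3]
}}

```text
time: 19.38
ee_pos: [0.4519, 0.0813, 0.1028]
tcp_rot: [-2.36, -1.888, -0.321]
contact_force: [1.4, 1.0, 1.1]
width: 0.0
finger_force: 0.6
```

Run:
```python
from h import *
stat();rows(arc(.048,np.arange(1.43,1.66,.02),1))
```

```text
t 19.38 local [-0.1231  0.0797] 0.1417 yaw 1.43 F [1.4 1.  1.1] w 0.0 q [-0.68  0.23  0.69  2.24 -0.58  0.7   0.22]
[-1, -0.02, 0.05, -0.04, -0.0]
[-1, -0.24, 0.02, -0.09, -1.1]
[-1, -0.45, 0.0, -0.14, -2.3]
[-1, -0.67, -0.02, -0.19, -3.4]
[-1, -0.88, -0.03, -0.24, -4.6]
[-1, -1.1, -0.04, -0.3, -5.7]
[-1, -1.32, -0.04, -0.35, -6.9]
[-1, -1.53, -0.05, -0.4, -8.0]
[-1, -1.75, -0.04, -0.45, -9.2]
[-1, -1.96, -0.03, -0.5, -10.3]
[-1, -2.18, -0.02, -0.55, -11.5]
[-1, -2.4, -0.0, -0.6, -12.6]
```

Emit:
{"name": "arm_command", "arguments": {
  "increments": [-1,-0.15,0,-0.04,-0.5,-1,-0.3,0,-0.08,-1.2,-1,-0.45,0,-0.12,-2,-1,-0.6,0,-0.15,-3,-1,-0.6,0,-0.15,-3]
}}

```text
time: 20.0
ee_pos: [0.4503, 0.0753, 0.1028]
tcp_rot: [-2.313, -1.952, -0.326]
contact_force: [-0.4, 0.4, 0.4]
width: -0.0002
finger_force: 0.7
```

Emit:
{"name": "arm_command", "arguments": {
  "increments": [-1,-0.15,0,-0.04,-0.8,-1,-0.3,0,-0.08,-1.5,-1,-0.3,0,-0.08,-1.5]
}}

```text
time: 20.38
ee_pos: [0.4498, 0.0722, 0.1029]
tcp_rot: [-2.29, -1.984, -0.328]
contact_force: [-1.4, 1.6, 1.5]
width: 0.0002
finger_force: 0.8
```

Emit:
{"name": "arm_command", "arguments": {
  "increments": [-1,-0.12,0,-0.03,-0.5,-1,-0.24,0,-0.06,-1,-1,-0.24,0,-0.06,-1]
}}

```text
time: 20.75
ee_pos: [0.4497, 0.0697, 0.103]
tcp_rot: [-2.274, -2.005, -0.33]
contact_force: [-1.4, 2.4, -0.1]
width: -0.0004
finger_force: 0.8
```

Run:
```python
from h import *
stat();T=R.from_rotvec(state()['tcp_rot']).as_matrix();print((T.T@state()['contact_force']).round(1))
```

```text
t 20.75 local [-0.1245  0.068 ] 0.1419 yaw 1.528 F [-1.4  2.4 -0.1] w -0.0004 q [-0.64  0.23  0.68  2.24 -0.57  0.7   0.33]
[ 2.2 -1.7  0.5]
```

Emit:
{"name": "arm_command", "arguments": {
  "increments": [-1,-0.12,0,-0.03,-0.5,-1,-0.24,0,-0.06,-1,-1,-0.24,0,-0.06,-1]
}}

```text
time: 21.12
ee_pos: [0.4493, 0.0676, 0.1031]
tcp_rot: [-2.257, -2.026, -0.331]
contact_force: [-2.0, 2.1, -0.1]
width: 0.0001
finger_force: 1.2
```

Emit:
{"name": "arm_command", "arguments": {
  "increments": [-1,-0.1,0,-0.03,-0.5,-1,-0.2,0,-0.05,-1,-1,-0.2,0,-0.05,-1]
}}

```text
time: 21.5
ee_pos: [0.4489, 0.0665, 0.1033]
tcp_rot: [-2.239, -2.048, -0.333]
contact_force: [-0.3, 5.0, 0.9]
width: 0.0003
finger_force: 2.8
```

Emit:
{"name": "arm_command", "arguments": {
  "increments": [-1,-0.05,0,0,0,-1,-0.08,0,0,0,-1,-0.08,0,0,0]
}}

```text
time: 21.88
ee_pos: [0.4488, 0.0662, 0.1031]
tcp_rot: [-2.238, -2.048, -0.334]
contact_force: [-1.4, 7.4, 0.2]
width: 0.0
finger_force: 3.5
```

Run:
```python
from h import *
stat();rows([(-.1245,.085,.142,1.57),(-.1245,.085,.22,1.57),(-.06,-.165,.22,1.57)])
```

```text
t 21.88 local [-0.125   0.0643] 0.142 yaw 1.566 F [-1.4  7.4  0.2] w 0.0 q [-0.63  0.23  0.68  2.24 -0.57  0.71  0.38]
[-1, 2.01, -0.0, 0.46, -0.3]
[-1, 3.73, 0.63, -7.12, -0.3]
[-1, -20.62, 7.64, -12.06, -0.3]
```

The free arm is at its stop: the force rose from 2 to 7.4 N within about 1 mm. Backing off and moving above the ring.

Emit:
{"name": "arm_command", "arguments": {
  "increments": [-1,0.5,0,0,0,-1,1.5,0,0.3,0,-1,2,0,-1,0,-1,3,0.3,-4,0,-1,3.7,0.6,-7.1,0,-1,3.7,0.6,-7.1,0,-1,-1,2,-8,0,-1,-7,4,-9.5,0,-1,-13,5.5,-10.5,0,-1,-19,7.2,-11.8,0,-1,-20.6,7.6,-12.1,0,-0.1,-20.6,7.6,-12.1,0]
}}

```text
time: 23.38
ee_pos: [0.4953, -0.1712, 0.1804]
tcp_rot: [-2.246, -2.043, -0.329]
contact_force: [0.5, 0.8, 0.2]
width: 0.0172
finger_force: 0.0
```

Run:
```python
from h import *
stat();w=get_image("wrist");
cv2.imwrite("pics/w8.png",w['img'][:,:,::-1])
def ringpts(c,phi,n=72):
    # axis along arm direction phi (angle of arm, 1.57 = -x local); outer circle both faces
    ax=np.array([*( -np.sin(phi)*ex+np.cos(phi)*ey),0]);u=np.array([-ax[1],ax[0],0]);v=np.array([0,0,1.])
    a=np.linspace(0,2*np.pi,n);return [[c+ax*s+r*(np.outer(np.cos(a),u)+np.outer(np.sin(a),v)) for s in(-.01,.01)] for r in(.052,.038)]
for q in("ring",):
  for d in silhouettes(w,q):
    v,u=np.nonzero(d['mask']);print(q,round(d['score'],2),d['uv'],u.min(),u.max(),v.min(),v.max(),d['mask'].sum())
for m in (.05,.055,.06):
    c=np.array([*W(-.016-m,-.170),.092]);P=np.vstack([proj(w,x) for x in ringpts(c,1.57)[0]]);print(m,P.min(0).round(),P.max(0).round())
for q in ("free_tip","full_tip"):
  for d in silhouettes(w,q)[:3]:
    v,u=np.nonzero(d['mask']);print(q,round(d['score'],2),d['uv'],u.min(),u.max(),v.min(),v.max(),d['mask'].sum())
print("exp full tip",proj(w,[[*W(-.126,-.170),.161],[*W(-.016,-.170),.13]]),"free",proj(w,[[*W(-.126,.045),.161]]))
t=get_image("top")
for q in ("free_tip","full_tip","ring"):
  print(q,[(round(d['score'],2),d['uv'],d['mask'].sum()) for d in silhouettes(t,q)[:3]])
print("exp",proj(t,[[*W(-.126,.045),.161],[*W(-.126,-.17),.161],[*W(-.016,.048),.125]]))
```

```text
t 23.38 local [-0.061  -0.1688] 0.2194 yaw 1.559 F [0.5 0.8 0.2] w 0.0172 q [-0.25  0.36  0.87  1.93 -0.58  1.09  0.8 ]
ring 0.92 [54.0, 313.1] 0 131 287 357 5663
ring 0.53 [224.0, 240.3] 157 326 223 259 2082
0.05 [242. 169.] [273. 296.]
0.055 [235. 169.] [266. 296.]
0.06 [228. 169.] [259. 297.]
free_tip 0.49 [168.9, 390.1] 161 177 386 400 79
full_tip 0.67 [226.7, 236.6] 157 325 223 259 1949
exp full tip [[162.42891153 251.64102892]
 [324.79210567 236.19919681]] free [[ 142.63952355 -115.09003853]]
free_tip []
full_tip [(0.53, [345.2, 215.6], np.int64(77))]
ring [(0.55, [342.5, 205.5], np.int64(512)), (0.55, [360.8, 276.0], np.int64(360))]
exp [[263.75554741 203.25606402]
 [343.58675171 216.50059227]
 [270.72853409 172.95250447]]
```

```bash
cat >> h.py <<'E'
def ringpts(c,phi,n=72):
    ax=np.array([*( -np.sin(phi)*ex+np.cos(phi)*ey),0]);u=np.array([-ax[1],ax[0],0]);v=np.array([0,0,1.])
    a=np.linspace(0,2*np.pi,n);return np.vstack([c+ax*s+.052*(np.outer(np.cos(a),u)+np.outer(np.sin(a),v)) for s in(-.01,.01)])
E
python3 - <<'E'
from h import *
t=get_image("top");w=get_image("wrist")
for y in(-.17,-.174):
  for m in (.045,.055,.065):
    P=proj(t,ringpts(np.array([*W(-.016-m,y),.092]),1.57));print(y,m,P.min(0).round(1),P.max(0).round(1))
print("obs u 324.2..361.2 v 196..217.5")
for d in silhouettes(t,"ring")[:1]:
    v,u=np.nonzero(d['mask']);print(u.min(),u.max(),v.min(),v.max())
d=silhouettes(w,"full_tip")[0]['mask'];v,u=np.nonzero(d)
for c in range(160,330,12):
    k=v[abs(u-c)<2];print(c,(k.min(),k.max(),len(k)) if len(k) else None,end='; ')
print()
# silver/bright pixels in wrist around ring columns
g=cv2.cvtColor(w['img'],cv2.COLOR_RGB2HSV)
m=(g[...,1]<25)&(g[...,2]>140)
for r in range(165,310,8): 
    k=np.nonzero(m[r])[0];k=k[(k>150)&(k<400)];print(r,(k.min(),k.max(),len(k)) if len(k) else None,end='; ')
E
```

```text
-0.17 0.045 [324.4 192.9] [361.8 214.3]
-0.17 0.055 [323.9 196.2] [361.4 217.4]
-0.17 0.065 [323.4 199.5] [361.  220.6]
-0.174 0.045 [325.7 193.1] [363.2 214.5]
-0.174 0.055 [325.3 196.4] [362.8 217.6]
-0.174 0.065 [324.8 199.7] [362.5 220.8]
obs u 324.2..361.2 v 196..217.5
324 360 196 217
160 (np.int64(250), np.int64(262), 35); 172 (np.int64(243), np.int64(260), 50); 184 (np.int64(241), np.int64(253), 37); 196 (np.int64(239), np.int64(252), 41); 208 (np.int64(239), np.int64(251), 39); 220 (np.int64(238), np.int64(248), 33); 232 (np.int64(239), np.int64(249), 33); 244 None; 256 None; 268 (np.int64(236), np.int64(247), 35); 280 (np.int64(236), np.int64(247), 36); 292 (np.int64(234), np.int64(246), 38); 304 (np.int64(229), np.int64(252), 66); 316 (np.int64(231), np.int64(248), 50); 328 None; 
165 (np.int64(178), np.int64(203), 26); 173 (np.int64(185), np.int64(185), 1); 181 (np.int64(201), np.int64(260), 34); 189 (np.int64(151), np.int64(298), 40); 197 (np.int64(151), np.int64(399), 60); 205 (np.int64(151), np.int64(327), 38); 213 (np.int64(151), np.int64(290), 49); 221 (np.int64(151), np.int64(397), 61); 229 (np.int64(154), np.int64(343), 99); 237 (np.int64(151), np.int64(378), 93); 245 (np.int64(161), np.int64(342), 125); 253 (np.int64(151), np.int64(343), 41); 261 (np.int64(162), np.int64(273), 31); 269 (np.int64(238), np.int64(264), 27); 277 (np.int64(239), np.int64(264), 26); 285 (np.int64(240), np.int64(279), 37); 293 (np.int64(270), np.int64(286), 16); 301 (np.int64(273), np.int64(280), 8); 309 None;
```

The ring fits at local (−0.071, −0.170), exactly 55 mm from the hinge. The outer finger will come down between the ring and the pin.

Run:
```python
from h import *
stat();rows([(-.071,-.170,.19,1.57),(-.071,-.170,.15,1.57),(-.071,-.170,.133,1.57)],g=-.1)
```

```text
t 23.98 local [-0.0604 -0.166 ] 0.2208 yaw 1.565 F [ 0.7 -1.  -0.1] w 0.0386 q [-0.26  0.36  0.87  1.93 -0.58  1.09  0.8 ]
[-0.1, -1.07, -1.29, 2.82, -0.3]
[-0.1, -1.95, -1.62, 6.71, -0.3]
[-0.1, -2.32, -1.76, 8.36, -0.3]
```

Emit:
{"name": "arm_command", "arguments": {
  "increments": [-0.1,-1.07,-1.3,2.8,0,-0.1,-1.07,-1.3,2.8,0,-0.1,-1.5,-1.45,4.7,0,-0.1,-1.95,-1.6,6.7,0,-0.1,-1.95,-1.6,6.7,0,-0.1,-2.15,-1.7,7.5,0,-0.1,-2.3,-1.76,8.1,0,-0.1,-2.3,-1.76,8.1,0]
}}

```text
time: 24.98
ee_pos: [0.4846, -0.1722, 0.0962]
tcp_rot: [-2.241, -2.046, -0.332]
contact_force: [0.2, -0.9, 0.3]
width: 0.0383
finger_force: 0.0
```

Run:
```python
from h import *
stat()
```

```text
t 24.98 local [-0.0716 -0.1707] 0.1351 yaw 1.564 F [ 0.2 -0.9  0.3] w 0.0383 q [-0.16  0.47  0.79  2.01 -0.71  0.95  0.96]
```

Emit:
{"name": "arm_command", "arguments": {
  "increments": [-0.1,-0.05,0,0.25,0,-0.1,-0.1,0,0.45,0,-0.1,-0.1,0,0.45,0]
}}

```text
time: 25.35
ee_pos: [0.4853, -0.1723, 0.092]
tcp_rot: [-2.241, -2.047, -0.333]
contact_force: [0.7, -1.2, 1.7]
width: 0.0385
finger_force: 0.0
```

Emit:
{"name": "arm_command", "arguments": {
  "increments": [-0.3,0,0,0,0,-0.5,0,0,0,0,-0.7,0,0,0,0,-0.7,0,0,0,0,-0.7,0,0,0,0],
  "squeeze": 20
}}

```text
time: 25.98
ee_pos: [0.4853, -0.1725, 0.0921]
tcp_rot: [-2.241, -2.047, -0.333]
contact_force: [-0.9, -1.1, 3.5]
width: 0.0192
finger_force: 22.7
```

Emit:
{"name": "arm_command", "arguments": {
  "increments": [-0.8,0,0,0,0,-0.8,0,0,0,0],
  "squeeze": 32
}}

```text
time: 26.22
ee_pos: [0.4853, -0.1725, 0.092]
tcp_rot: [-2.241, -2.047, -0.333]
contact_force: [-1.6, 0.5, 3.7]
width: 0.019
finger_force: 34.9
```

Run:
```python
from h import *
stat();x,y=L(pose()[0]);z=pose()[0][2];rows([(x,y,z+.02,1.57),(x,y,z+.046,1.57),(x-.045,y,z+.046,1.57),(x-.087,y,z+.046,1.57)],g=-.8)
```

```text
t 26.23 local [-0.071  -0.1709] 0.1309 yaw 1.564 F [-1.6  0.5  3.7] w 0.019 q [-0.16  0.48  0.79  2.02 -0.72  0.95  0.97]
[-0.8, 0.44, 0.16, -1.94, -0.4]
[-0.8, 1.01, 0.37, -4.47, -0.4]
[-0.8, 0.97, -4.11, -4.86, -0.4]
[-0.8, 0.95, -8.29, -5.21, -0.4]
```

Emit:
{"name": "arm_command", "arguments": {
  "increments": [-0.8,0.15,0.05,-0.6,0,-0.8,0.3,0.1,-1.2,0,-0.8,0.44,0.16,-1.95,0,-0.8,0.6,0.25,-2.8,0,-0.8,0.8,0.3,-3.6,0,-0.8,1,0.37,-4.5,0,-0.8,1,0.37,-4.5,0]
}}

```text
time: 27.1
ee_pos: [0.4858, -0.1727, 0.1391]
tcp_rot: [-2.242, -2.048, -0.334]
contact_force: [-0.0, -0.3, -1.1]
width: 0.0193
finger_force: 34.0
```

Run:
```python
from h import *
stat();x,y=-.071,-.1705;z=.177;rows([(x,y,z,1.57),(x-.045,y,z,1.57),(x-.087,y,z,1.57)],g=-.8)
t=get_image("top");s=get_image("scene")
for n,p,v0 in(("top",t,0),("scene",s,0)):
  P=proj(p,ringpts(np.array([*W(-.071,-.170),.138]),1.57));print(n,"exp",P.min(0).round(1),P.max(0).round(1))
  for d in silhouettes(p,"ring"):
    v,u=np.nonzero(d['mask']);print(round(d['score'],2),d['uv'],u.min(),v.min(),u.max(),v.max())
```

```text
t 27.1 local [-0.0705 -0.1711] 0.178 yaw 1.564 F [-0.  -0.3 -1.1] w 0.0193 q [-0.21  0.41  0.84  1.98 -0.64  1.02  0.88]
[-0.8, 0.04, -0.06, 0.11, -0.3]
[-0.8, 0.01, -4.54, -0.28, -0.3]
[-0.8, -0.02, -8.73, -0.64, -0.3]
top exp [325.4 189.3] [364.4 211.8]
0.92 [361.0, 274.1] 352 256 371 290
0.86 [177.6, 267.0] 170 249 189 284
0.85 [338.2, 201.1] 325 190 363 210
scene exp [301.1 171.1] [336.3 212.9]
0.92 [309.2, 190.7] 302 173 336 211
0.81 [241.0, 333.3] 200 314 263 374
0.78 [287.7, 285.6] 249 267 302 318
0.6 [396.5, 238.8] 375 216 409 258
0.26 [321.2, 192.2] 296 187 338 204
```

The ring is held and lifted as modelled: both views match to within 2 px. Moving it out past the pin.

Emit:
{"name": "arm_command", "arguments": {
  "increments": [-0.8,0,-1.2,-0.1,0,-0.8,0,-2.4,-0.15,0,-0.8,0,-3.6,-0.2,0,-0.8,0,-4.8,-0.3,0,-0.8,0,-6,-0.4,0,-0.8,0,-7.4,-0.5,0,-0.8,0,-8.8,-0.65,0,-0.8,0,-8.8,-0.65,0]
}}

```text
time: 28.3
ee_pos: [0.3962, -0.1648, 0.1375]
tcp_rot: [-2.242, -2.045, -0.334]
contact_force: [0.4, -0.3, -2.1]
width: 0.0192
finger_force: 34.0
```

Run:
```python
from h import *
stat();rows([(-.160,-.17,.19,1.57),(-.160,-.06,.19,1.57),(-.160,.045,.19,1.57)],g=-.8)
t=get_image("top");s=get_image("scene")
for q in("free_tip","full_tip"):
  for n,p in(("top",t),("scene",s)):
    for d in silhouettes(p,q)[:3]:
      v,u=np.nonzero(d['mask']);print(q,n,round(d['score'],2),d['uv'],u.min(),v.min(),u.max(),v.max())
print("exp free tip t,s",proj(t,[[*W(-.126,.045),.161]]),proj(s,[[*W(-.126,.045),.161]]),"hinge",proj(t,[[*W(-.016,.048),.13]]),proj(s,[[*W(-.016,.048),.13]]))
```

```text
t 28.3 local [-0.1604 -0.1699] 0.1763 yaw 1.563 F [ 0.4 -0.3 -2.1] w 0.0192 q [-0.25  0.25  0.91  2.16 -0.53  0.95  0.9 ]
[-0.8, 0.3, 0.15, -1.33, -0.4]
[-0.8, 11.03, -0.14, 1.08, -0.4]
[-0.8, 21.27, -0.41, 3.37, -0.4]
free_tip scene 0.76 [256.1, 224.0] 233 210 266 227
full_tip scene 0.74 [337.5, 202.7] 327 181 363 224
full_tip scene 0.27 [253.0, 221.3] 233 209 266 228
exp free tip t,s [[263.75554741 203.25606402]] [[263.9091689 211.7012508]] hinge [[270.67868662 172.16652205]] [[234.73912464 209.45473966]]
```

Emit:
{"name": "arm_command", "arguments": {
  "increments": [-0.8,0.3,0.1,-1.3,0,-0.8,2.3,0,-0.9,0,-0.8,5.3,0,-0.2,0,-0.8,8.3,-0.1,0.4,0,-0.8,11,-0.15,1.1,0,-0.8,14,-0.25,1.75,0,-0.8,17,-0.3,2.4,0,-0.8,19.5,-0.4,2.9,0,-0.8,21.3,-0.4,3.4,0,-0.8,21.3,-0.4,3.4,0]
}}

```text
time: 29.85
ee_pos: [0.4138, 0.0508, 0.1513]
tcp_rot: [-2.238, -2.05, -0.334]
contact_force: [0.4, -0.3, -1.8]
width: 0.0189
finger_force: 34.0
```

Run:
```python
from h import *
stat();rows([(-.160,.046,.178,1.57),(-.115,.0465,.178,1.57),(-.074,.047,.178,1.57)],g=-.8)
t=get_image("top");s=get_image("scene")
for n,p in(("top",t),("scene",s)):
  x,y=L(pose()[0]);P=proj(p,ringpts(np.array([*W(x,y),pose()[0][2]-.131+.092]),1.57));print(n,"exp",P.min(0).round(1),P.max(0).round(1))
  for d in silhouettes(p,"ring"):
    v,u=np.nonzero(d['mask']);print(round(d['score'],2),d['uv'],u.min(),v.min(),u.max(),v.max())
```

```text
t 29.85 local [-0.1588  0.0464] 0.1901 yaw 1.567 F [ 0.4 -0.3 -1.8] w 0.0189 q [-0.71  0.04  0.75  2.27 -0.35  0.78  0.19]
[-0.8, -0.3, -0.22, 1.16, -0.2]
[-0.8, -0.24, 4.26, 1.56, -0.2]
[-0.8, -0.17, 8.35, 1.91, -0.2]
top exp [241.8 204.4] [281.4 226.4]
0.74 [362.8, 275.7] 351 256 371 291
0.55 [177.5, 268.2] 170 248 188 283
scene exp [250.1 195.4] [296.1 246.6]
0.84 [261.8, 221.8] 251 197 295 244
0.79 [278.5, 283.2] 249 267 303 319
0.65 [388.6, 232.0] 384 224 396 237
0.57 [240.7, 337.0] 200 314 263 374
0.56 [395.8, 237.6] 375 216 409 259
```

Emit:
{"name": "arm_command", "arguments": {
  "increments": [-0.8,-0.2,-0.2,0.6,0,-0.8,-0.3,-0.2,1.15,0,-0.8,-0.3,1,1.25,0,-0.8,-0.3,2.1,1.35,0,-0.8,-0.25,3.2,1.45,0,-0.8,-0.25,4.3,1.55,0,-0.8,-0.2,5.4,1.65,0,-0.8,-0.2,6.5,1.75,0,-0.8,-0.2,7.5,1.85,0,-0.8,-0.2,8.35,1.9,0,-0.8,-0.2,8.35,1.9,0]
}}

```text
time: 31.42
ee_pos: [0.4988, 0.0432, 0.1384]
tcp_rot: [-2.242, -2.047, -0.333]
contact_force: [-0.7, 0.3, -1.5]
width: 0.0191
finger_force: 34.0
```

Run:
```python
from h import *
stat();rows([(-.074,.047,.16,1.57),(-.074,.047,.14,1.57),(-.074,.047,.132,1.57)],g=-.8)
```

```text
t 31.43 local [-0.0735  0.0451] 0.1773 yaw 1.564 F [-0.7  0.3 -1.5] w 0.0191 q [-0.61  0.27  0.73  2.1  -0.55  0.83  0.38]
[-0.8, -0.2, -0.2, 1.72, -0.4]
[-0.8, -0.63, -0.36, 3.67, -0.4]
[-0.8, -0.81, -0.42, 4.45, -0.4]
```

Emit:
{"name": "arm_command", "arguments": {
  "increments": [-0.8,-0.1,-0.1,0.8,0,-0.8,-0.2,-0.2,1.7,0,-0.8,-0.4,-0.25,2.6,0,-0.8,-0.6,-0.35,3.5,0,-0.8,-0.7,-0.4,4,0,-0.8,-0.8,-0.4,4.4,0,-0.8,-0.8,-0.4,4.4,0]
}}

```text
time: 32.3
ee_pos: [0.498, 0.0451, 0.0934]
tcp_rot: [-2.241, -2.047, -0.332]
contact_force: [0.1, 0.7, -1.2]
width: 0.0192
finger_force: 34.1
```

Run:
```python
from h import *
stat()
```

```text
t 32.3 local [-0.0744  0.047 ] 0.1323 yaw 1.564 F [ 0.1  0.7 -1.2] w 0.0192 q [-0.55  0.35  0.68  2.14 -0.66  0.76  0.49]
```

Emit:
{"name": "arm_command", "arguments": {
  "increments": [-0.8,0,0,0.08,0,-0.8,-0.02,0,0.15,0,-0.8,-0.02,0,0.15,0]
}}

```text
time: 32.67
ee_pos: [0.4984, 0.0454, 0.0924]
tcp_rot: [-2.241, -2.047, -0.334]
contact_force: [-2.1, -1.0, 0.6]
width: 0.019
finger_force: 34.4
```

Emit:
{"name": "arm_command", "arguments": {
  "increments": [-0.4,0,0,0,0,-0.2,0,0,0,0,-0.1,0,0,0,0,-0.1,0,0,0,0],
  "squeeze": 20
}}

```text
time: 33.17
ee_pos: [0.4981, 0.0455, 0.0921]
tcp_rot: [-2.241, -2.047, -0.333]
contact_force: [0.0, 0.1, -0.3]
width: 0.0385
finger_force: 0.0
```

Run:
```python
from h import *
stat();x,y=L(pose()[0]);rows([(x,y,.165,1.57),(x,y,.2,1.57),(-.12,.047,.2,1.57)],g=-.1)
s=get_image("scene")
P=proj(s,ringpts(np.array([*W(-.074,.047),.092]),1.57));print("exp",P.min(0).round(1),P.max(0).round(1))
for d in silhouettes(s,"ring"):
    v,u=np.nonzero(d['mask']);print(round(d['score'],2),d['uv'],u.min(),v.min(),u.max(),v.max())
```

```text
t 33.17 local [-0.0743  0.0473] 0.131 yaw 1.564 F [ 0.   0.1 -0.3] w 0.0385 q [-0.55  0.35  0.68  2.14 -0.67  0.76  0.5 ]
[-0.1, 0.74, 0.28, -3.31, -0.3]
[-0.1, 1.51, 0.56, -6.71, -0.3]
[-0.1, 1.45, -3.99, -7.11, -0.3]
exp [227.8 209.5] [270.8 255.7]
0.9 [281.4, 282.8] 249 266 302 318
0.66 [236.1, 233.6] 229 210 270 254
0.55 [224.8, 355.0] 199 314 263 374
```

The ring hangs on the free arm about 58 mm from the hinge and is released. I'll lift, shut the fingers, turn 90° so the narrow 22 mm side fits between ring and pin, and push it home.

Emit:
{"name": "arm_command", "arguments": {
  "increments": [-0.1,0.35,0.1,-1.6,0,-0.1,0.75,0.3,-3.3,0,-0.1,1.5,0.55,-6.7,0,-1,1.5,-2.2,-7,8,-1,1.5,-2.2,-7,18,-1,1.5,-2.2,-7,28,-1,1.5,-2.2,-7,38,-1,1.5,-2.2,-7,48,-1,1.5,-2.2,-7,58,-1,1.5,-2.2,-7,68,-1,1.5,-2.2,-7,78,-1,1.5,-2.2,-7,88]
}}

```text
time: 34.78
ee_pos: [0.4704, 0.0475, 0.1617]
tcp_rot: [-2.921, 0.09, -0.139]
contact_force: [0.2, -0.3, -0.2]
width: 0.0001
finger_force: 0.0
```

Run:
```python
from h import *
stat();rows([(-.102,.047,.17,0.0),(-.102,.048,.15,0.),(-.102,.048,.134,0.),(-.092,.048,.134,0.),(-.064,.048,.134,0.)])
```

```text
t 34.77 local [-0.1022  0.0473] 0.2006 yaw 0.003 F [ 0.2 -0.3 -0.2] w 0.0001 q [-0.89  0.21  1.03  2.15 -0.53  0.88 -1.17]
[-1, -0.25, 0.69, 2.97, 0.2]
[-1, -0.43, 1.03, 4.93, 0.2]
[-1, -0.57, 1.37, 6.49, 0.2]
[-1, 0.43, 1.39, 6.57, 0.2]
[-1, 3.22, 1.46, 6.81, 0.2]
```

Emit:
{"name": "arm_command", "arguments": {
  "increments": [-1,-0.1,0.35,1.5,0,-1,-0.25,0.7,3,0,-1,-0.25,0.7,3,0,-1,-0.35,0.9,4,0,-1,-0.43,1.05,4.9,0,-1,-0.5,1.2,5.7,0,-1,-0.55,1.35,6.4,0,-1,-0.55,1.35,6.4,0]
}}

```text
time: 35.78
ee_pos: [0.4703, 0.0479, 0.0954]
tcp_rot: [-2.923, 0.082, -0.139]
contact_force: [0.9, -0.4, 0.1]
width: -0.0001
finger_force: 0.0
```

Run:
```python
from h import *
stat();rows([(-.102,.048,.135,0.),(-.092,.048,.135,0.),(-.06,.048,.135,0.)])
```

```text
t 35.77 local [-0.1022  0.0477] 0.1343 yaw 0.009 F [ 0.9 -0.4  0.1] w -0.0001 q [-0.76  0.35  0.91  2.2  -0.74  0.78 -0.96]
[-1, 0.03, -0.04, -0.06, 0.5]
[-1, 1.02, -0.01, 0.02, 0.5]
[-1, 4.21, 0.08, 0.29, 0.5]
```

Emit:
{"name": "arm_command", "arguments": {
  "increments": [-1,0.4,0,0,0,-1,0.8,0,0,0,-1,1.2,0,0.03,0,-1,1.6,0,0.05,0,-1,2,0,0.1,0,-1,2.4,0.05,0.12,0,-1,2.7,0.05,0.15,0,-1,3,0.05,0.18,0,-1,3,0.05,0.18,0]
}}

```text
time: 36.9
ee_pos: [0.5014, 0.0459, 0.0969]
tcp_rot: [-2.922, 0.081, -0.142]
contact_force: [-0.9, -0.1, 0.2]
width: -0.0002
finger_force: 0.2
```

Emit:
{"name": "arm_command", "arguments": {
  "increments": [-1,0.1,0,0,0,-1,0.2,0,0.02,0,-1,0.3,0,0.03,0,-1,0.3,0,0.03,0]
}}

```text
time: 37.4
ee_pos: [0.5039, 0.0459, 0.0968]
tcp_rot: [-2.922, 0.081, -0.141]
contact_force: [-1.5, -0.1, 0.2]
width: 0.0001
finger_force: 0.9
```

Emit:
{"name": "arm_command", "arguments": {
  "increments": [-1,0.1,0,0,0,-1,0.2,0,0.02,0,-1,0.2,0,0.02,0]
}}

```text
time: 37.78
ee_pos: [0.506, 0.0458, 0.0968]
tcp_rot: [-2.922, 0.081, -0.141]
contact_force: [-2.6, 0.2, 0.4]
width: 0.0002
finger_force: 0.9
```

Run:
```python
from h import *
stat()
```

```text
t 37.77 local [-0.0665  0.0483] 0.1357 yaw 0.009 F [-2.6  0.2  0.4] w 0.0002 q [-0.71  0.42  0.88  2.12 -0.77  0.83 -0.95]
```

Emit:
{"name": "arm_command", "arguments": {
  "increments": [-1,0.07,0,0,0,-1,0.15,0,0.01,0,-1,0.15,0,0.01,0]
}}

```text
time: 38.15
ee_pos: [0.5074, 0.0457, 0.0968]
tcp_rot: [-2.922, 0.081, -0.141]
contact_force: [-1.2, 0.6, 1.5]
width: -0.0002
finger_force: 0.9
```

Emit:
{"name": "arm_command", "arguments": {
  "increments": [-1,0.07,0,0,0,-1,0.15,0,0.01,0,-1,0.15,0,0.01,0]
}}

```text
time: 38.52
ee_pos: [0.5077, 0.0458, 0.0966]
tcp_rot: [-2.921, 0.081, -0.137]
contact_force: [-5.8, 0.3, 3.8]
width: 0.0003
finger_force: 2.8
```

Emit:
{"name": "arm_command", "arguments": {
  "increments": [-1,0.05,0,0,0,-1,0.1,0,0,0,-1,0.1,0,0,0]
}}

```text
time: 38.9
ee_pos: [0.5077, 0.0459, 0.0965]
tcp_rot: [-2.921, 0.081, -0.135]
contact_force: [-8.6, 0.1, 6.6]
width: 0.0
finger_force: 4.0
```

The ring is home: the force rises to 8.6 N with no further movement. Backing off, then checking the seat.

Emit:
{"name": "arm_command", "arguments": {
  "increments": [-1,-0.6,0,0,0,-1,-1.5,0,0,0,-1,-2,-0.3,-2,0,-1,-2,-1.5,-7.5,0,-1,-2,-1.5,-7.5,0,-1,-2,-1.5,-7.5,0]
}}

```text
time: 39.65
ee_pos: [0.4829, 0.0464, 0.1714]
tcp_rot: [-2.921, 0.08, -0.141]
contact_force: [-0.4, 0.2, -0.7]
width: -0.0
finger_force: 0.0
```

Run:
```python
from h import *
stat();rows([(-.126,-.196,.215,1.57),(-.126,-.196,.142,1.57)])
for n in("scene","top"):
  s=get_image(n)
  for m in(.028,.031):
    P=proj(s,ringpts(np.array([*W(-.016-m,.047),.092]),1.57));print("exp",n,m,P.min(0).round(1),P.max(0).round(1))
  for d in silhouettes(s,"ring"):
    v,u=np.nonzero(d['mask']);print(round(d['score'],2),d['uv'],u.min(),v.min(),u.max(),v.max())
  for d in silhouettes(s,"free_tip")[:2]:
    v,u=np.nonzero(d['mask']);print("tip",round(d['score'],2),d['uv'],u.min(),v.min(),u.max(),v.max())
```

```text
t 39.65 local [-0.0896  0.0472] 0.2103 yaw 0.01 F [-0.4  0.2 -0.7] w -0.0 q [-0.89  0.22  1.04  2.11 -0.54  0.91 -1.16]
[-1, -3.82, 23.52, -6.09, -89.4]
[-1, -4.48, 25.1, 1.01, -89.4]
exp scene 0.028 [220.7 205.4] [263.  250.6]
exp scene 0.031 [221.4 205.8] [263.8 251.1]
0.89 [397.7, 234.4] 374 216 409 259
0.74 [226.5, 355.3] 200 314 263 375
0.58 [272.4, 304.2] 249 267 302 318
tip 0.71 [257.3, 225.3] 242 212 266 228
exp top 0.028 [251.4 175.1] [287.7 197.2]
exp top 0.031 [251.2 176.1] [287.6 198.1]
0.68 [361.7, 274.4] 352 256 370 291
0.66 [233.0, 258.5] 229 246 242 270
0.59 [281.9, 192.3] 272 184 285 196
```

Emit:
{"name": "arm_command", "arguments": {
  "increments": [-1,-0.4,2.5,-0.7,-10,-1,-0.8,5,-1.3,-20,-1,-1.2,8,-2,-30,-1,-1.7,11,-2.8,-40,-1,-2.2,14,-3.6,-50,-1,-2.7,17,-4.4,-60,-1,-3.2,20,-5.2,-70,-1,-3.8,23.5,-6.1,-80,-1,-3.8,23.5,-6.1,-89.4,-1,-3.8,23.5,-6.1,-89.4]
}}

```text
time: 41.2
ee_pos: [0.4282, -0.1944, 0.176]
tcp_rot: [-2.22, -2.072, -0.334]
contact_force: [0.0, 0.8, 0.0]
width: -0.0001
finger_force: 0.0
```

Run:
```python
from h import *
stat();rows([(-.126,-.198,.18,1.57),(-.126,-.198,.142,1.57),(-.126,-.190,.142,1.57)])
w=get_image("wrist");print("exp full tip",proj(w,[[*W(-.126,-.170),.161]]))
for d in silhouettes(w,"full_tip")[:2]:
    v,u=np.nonzero(d['mask']);print(round(d['score'],2),d['uv'],u.min(),v.min(),u.max(),v.max(),"tip-end rows",v[u<u.min()+4].min(),v[u<u.min()+4].max())
```

```text
t 41.2 local [-0.1263 -0.1971] 0.2149 yaw 1.585 F [0.  0.8 0. ] w -0.0001 q [-0.17  0.26  0.85  2.03 -0.49  1.05  0.87]
[-1, -0.85, -0.27, 3.38, 0.9]
[-1, -1.67, -0.6, 7.07, 0.9]
[-1, -0.89, -0.6, 7.25, 0.9]
exp full tip [[266.3621031  203.36223868]]
0.94 [342.4, 198.5] 257 186 414 212 tip-end rows 197 208
```

Emit:
{"name": "arm_command", "arguments": {
  "increments": [-1,-0.4,-0.1,1.7,0,-1,-0.85,-0.25,3.4,0,-1,-1.25,-0.4,5.2,0,-1,-1.65,-0.6,7.05,0,-1,-1.65,-0.6,7.05,0,-1,-1.3,-0.6,7.1,0,-1,-1.1,-0.6,7.2,0,-1,-1.1,-0.6,7.2,0]
}}

```text
time: 42.3
ee_pos: [0.4298, -0.1886, 0.1042]
tcp_rot: [-2.217, -2.077, -0.336]
contact_force: [-0.2, 1.1, -0.0]
width: 0.0001
finger_force: 0.0
```

Run:
```python
from h import *
stat();rows(arc(-.17,np.arange(1.6,.99,-.05),-1))
```

```text
t 42.3 local [-0.1251 -0.1912] 0.143 yaw 1.59 F [-0.2  1.1 -0. ] w 0.0001 q [-0.1   0.38  0.78  2.1  -0.64  0.93  1.02]
[-1, 0.17, -0.05, 0.14, -0.6]
[-1, 0.71, -0.13, 0.25, 2.3]
[-1, 1.25, -0.19, 0.37, 5.1]
[-1, 1.79, -0.21, 0.49, 8.0]
[-1, 2.33, -0.21, 0.61, 10.9]
[-1, 2.88, -0.19, 0.73, 13.7]
[-1, 3.41, -0.13, 0.86, 16.6]
[-1, 3.95, -0.05, 0.98, 19.5]
[-1, 4.48, 0.06, 1.11, 22.3]
[-1, 5.0, 0.2, 1.24, 25.2]
[-1, 5.52, 0.36, 1.37, 28.1]
[-1, 6.02, 0.55, 1.5, 30.9]
[-1, 6.52, 0.77, 1.63, 33.8]
```

Emit:
{"name": "arm_command", "arguments": {
  "increments": [-1,0.2,-0.05,0.1,0,-1,0.45,-0.1,0.2,1,-1,0.7,-0.13,0.25,2.3,-1,1,-0.15,0.3,3.7,-1,1.25,-0.2,0.37,5.1,-1,1.8,-0.2,0.5,8,-1,2.35,-0.2,0.6,10.9]
}}

```text
time: 43.18
ee_pos: [0.4291, -0.1645, 0.1027]
tcp_rot: [-2.392, -1.841, -0.318]
contact_force: [-0.2, -1.5, 0.5]
width: -0.0001
finger_force: 0.9
```

Run:
```python
from h import *
stat();rows(arc(-.17,np.arange(1.35,.78,-.05),-1))
```

```text
t 43.17 local [-0.1275 -0.1672] 0.1416 yaw 1.391 F [-0.2 -1.5  0.5] w -0.0001 q [-0.18  0.37  0.82  2.13 -0.65  0.91  0.8 ]
[-1, 0.56, -0.04, 0.09, 2.4]
[-1, 1.1, -0.09, 0.21, 5.2]
[-1, 1.64, -0.11, 0.34, 8.1]
[-1, 2.18, -0.1, 0.47, 11.0]
[-1, 2.72, -0.07, 0.6, 13.8]
[-1, 3.26, -0.01, 0.73, 16.7]
[-1, 3.79, 0.08, 0.86, 19.6]
[-1, 4.32, 0.2, 0.99, 22.4]
[-1, 4.84, 0.34, 1.11, 25.3]
[-1, 5.36, 0.51, 1.24, 28.1]
[-1, 5.86, 0.71, 1.37, 31.0]
[-1, 6.35, 0.93, 1.5, 33.9]
```

Contact is made at about 1.5 N. Continuing round the arc.

Emit:
{"name": "arm_command", "arguments": {
  "increments": [-1,0.56,-0.05,0.1,2.4,-1,1.1,-0.1,0.2,5.2,-1,1.65,-0.1,0.35,8.1,-1,2.2,-0.1,0.45,11,-1,2.7,-0.05,0.6,13.8,-1,3.25,0,0.7,16.7,-1,3.8,0.1,0.85,19.6,-1,4.3,0.2,1,22.4,-1,4.85,0.35,1.1,25.3,-1,5.35,0.5,1.25,28.1,-1,5.85,0.7,1.35,31,-1,6.35,0.95,1.5,33.9]
}}

```text
time: 44.68
ee_pos: [0.4548, -0.1038, 0.1029]
tcp_rot: [-2.777, -1.046, -0.252]
contact_force: [-1.1, -1.1, -0.1]
width: 0.0002
finger_force: 1.0
```

Run:
```python
from h import *
stat();rows(arc(-.17,np.arange(.75,.18,-.05),-1))
```

```text
t 44.67 local [-0.1064 -0.1047] 0.1418 yaw 0.784 F [-1.1 -1.1 -0.1] w 0.0002 q [-0.42  0.39  0.93  2.15 -0.72  0.91  0.13]
[-1, 0.56, -0.03, 0.1, 2.0]
[-1, 1.1, -0.07, 0.22, 4.8]
[-1, 1.64, -0.08, 0.34, 7.7]
[-1, 2.18, -0.06, 0.46, 10.6]
[-1, 2.72, -0.01, 0.58, 13.4]
[-1, 3.26, 0.07, 0.69, 16.3]
[-1, 3.8, 0.17, 0.8, 19.2]
[-1, 4.33, 0.3, 0.9, 22.0]
[-1, 4.85, 0.45, 1.0, 24.9]
[-1, 5.37, 0.63, 1.1, 27.7]
[-1, 5.88, 0.84, 1.19, 30.6]
[-1, 6.37, 1.08, 1.28, 33.5]
```

Emit:
{"name": "arm_command", "arguments": {
  "increments": [-1,0.56,-0.05,0.1,2,-1,1.1,-0.05,0.2,4.8,-1,1.65,-0.1,0.35,7.7,-1,2.2,-0.05,0.45,10.6,-1,2.7,0,0.6,13.4,-1,3.25,0.05,0.7,16.3,-1,3.8,0.15,0.8,19.2,-1,4.3,0.3,0.9,22,-1,4.85,0.45,1,24.9,-1,5.35,0.65,1.1,27.7,-1,5.6,0.75,1.15,29]
}}

```text
time: 46.05
ee_pos: [0.5023, -0.0709, 0.103]
tcp_rot: [-2.918, -0.316, -0.181]
contact_force: [-0.9, -0.9, 1.0]
width: 0.0003
finger_force: 0.9
```

Run:
```python
from h import *
stat();rows(arc(-.17,np.arange(.25,-.1,-.03),-1))
```

```text
t 46.05 local [-0.0614 -0.0684] 0.1419 yaw 0.277 F [-0.9 -0.9  1. ] w 0.0003 q [-0.54  0.5   1.01  2.07 -0.83  0.97 -0.4 ]
[-1, 0.29, -0.02, 0.03, 1.5]
[-1, 0.62, -0.04, 0.09, 3.2]
[-1, 0.94, -0.06, 0.14, 5.0]
[-1, 1.27, -0.06, 0.19, 6.7]
[-1, 1.6, -0.06, 0.23, 8.4]
[-1, 1.93, -0.04, 0.28, 10.1]
[-1, 2.26, -0.02, 0.32, 11.8]
[-1, 2.59, 0.02, 0.36, 13.6]
[-1, 2.92, 0.06, 0.4, 15.3]
[-1, 3.25, 0.11, 0.44, 17.0]
[-1, 3.57, 0.18, 0.48, 18.7]
[-1, 3.9, 0.25, 0.51, 20.4]
```

Emit:
{"name": "arm_command", "arguments": {
  "increments": [-1,0.3,0,0.03,1.5,-1,0.6,-0.05,0.1,3.2,-1,0.95,-0.05,0.15,5,-1,1.25,-0.05,0.2,6.7,-1,1.5,-0.05,0.22,8,-1,1.7,-0.05,0.25,9,-1,1.7,-0.05,0.25,9]
}}

```text
time: 46.92
ee_pos: [0.5197, -0.0671, 0.1034]
tcp_rot: [-2.927, -0.087, -0.159]
contact_force: [-0.2, 0.4, 1.7]
width: -0.0002
finger_force: 0.4
```

Emit:
{"name": "arm_command", "arguments": {
  "increments": [-1,0.13,0,0.02,0.7,-1,0.26,0,0.03,1.3,-1,0.26,0,0.03,1.3]
}}

```text
time: 47.3
ee_pos: [0.5221, -0.0668, 0.1034]
tcp_rot: [-2.927, -0.054, -0.155]
contact_force: [-1.4, 1.1, 0.6]
width: 0.0002
finger_force: 0.7
```

Emit:
{"name": "arm_command", "arguments": {
  "increments": [-1,0.13,0,0.02,0.7,-1,0.26,0,0.03,1.3,-1,0.26,0,0.03,1.3]
}}

```text
time: 47.68
ee_pos: [0.5249, -0.0668, 0.1033]
tcp_rot: [-2.926, -0.021, -0.152]
contact_force: [-0.9, 1.5, 0.1]
width: -0.0002
finger_force: 0.6
```

Run:
```python
from h import *
stat();rows(arc(-.17,np.arange(.1,-.1,-.03),-1))
```

```text
t 47.67 local [-0.0393 -0.0626] 0.1422 yaw 0.077 F [-0.9  1.5  0.1] w -0.0002 q [-0.55  0.55  1.03  2.03 -0.87  1.01 -0.6 ]
[-1, -0.35, -0.07, 0.0, -1.3]
[-1, -0.02, -0.11, 0.05, 0.4]
[-1, 0.3, -0.14, 0.09, 2.1]
[-1, 0.63, -0.17, 0.13, 3.9]
[-1, 0.97, -0.18, 0.17, 5.6]
[-1, 1.3, -0.18, 0.2, 7.3]
[-1, 1.63, -0.18, 0.24, 9.0]
```

Emit:
{"name": "arm_command", "arguments": {
  "increments": [-1,0.13,0,0.02,0.7,-1,0.26,0,0.03,1.3,-1,0.26,0,0.03,1.3]
}}

```text
time: 48.05
ee_pos: [0.5275, -0.0667, 0.1034]
tcp_rot: [-2.925, 0.012, -0.148]
contact_force: [-1.6, 0.5, -0.2]
width: -0.0001
finger_force: 0.6
```

Emit:
{"name": "arm_command", "arguments": {
  "increments": [-1,0.12,0,0.02,0.6,-1,0.22,0,0.03,1.1,-1,0.22,0,0.03,1.1]
}}

```text
time: 48.42
ee_pos: [0.5296, -0.0667, 0.1033]
tcp_rot: [-2.924, 0.04, -0.145]
contact_force: [-1.3, 0.4, 0.3]
width: 0.0001
finger_force: 0.7
```

Emit:
{"name": "arm_command", "arguments": {
  "increments": [-1,0.12,0,0.02,0.6,-1,0.2,0,0.03,1,-1,0.2,0,0.03,1]
}}

```text
time: 48.8
ee_pos: [0.531, -0.0665, 0.103]
tcp_rot: [-2.923, 0.066, -0.141]
contact_force: [-3.4, 1.3, 2.1]
width: -0.0001
finger_force: 1.9
```

Emit:
{"name": "arm_command", "arguments": {
  "increments": [-1,0.05,0,0,0,-1,0.1,0,0,0,-1,0.1,0,0,0]
}}

```text
time: 49.18
ee_pos: [0.5315, -0.0665, 0.1029]
tcp_rot: [-2.922, 0.066, -0.14]
contact_force: [-5.1, 1.7, 1.1]
width: 0.0
finger_force: 2.7
```

Run:
```python
from h import *
stat()
```

```text
t 49.17 local [-0.0326 -0.0618] 0.1418 yaw 0.02 F [-5.1  1.7  1.1] w 0.0 q [-0.55  0.57  1.04  2.01 -0.88  1.02 -0.65]
```

Emit:
{"name": "arm_command", "arguments": {
  "increments": [-1,0.05,0,0,0,-1,0.1,0,0,0,-1,0.1,0,0,0]
}}

```text
time: 49.55
ee_pos: [0.5319, -0.0664, 0.1028]
tcp_rot: [-2.922, 0.066, -0.138]
contact_force: [-6.9, 1.5, 2.1]
width: -0.0002
finger_force: 3.4
```

The folded stop is reached: the force climbs to about 7 N with hardly any travel. Retreating and making a last check.

Emit:
{"name": "arm_command", "arguments": {
  "increments": [-1,-0.5,0,0,0,-1,-1.5,0,0,0,-1,-2,-0.2,-1.5,0,-1,-2,-1,-6,0,-1,-3,-2,-11,0,-1,-8,4,-12,0,-1,-8,9,-12,0,-1,-8,14,-12,0,-1,-8,14,-12,0]
}}

```text
time: 50.68
ee_pos: [0.435, -0.2308, 0.1834]
tcp_rot: [-2.927, 0.082, -0.145]
contact_force: [-0.4, 1.0, 1.2]
width: -0.0002
finger_force: 0.0
```

Run:
```python
from h import *
stat()
for n in("top","scene"):
  s=get_image(n)
  P=proj(s,ringpts(np.array([*W(-.044,.047),.092]),1.57));print(n,"exp ring",P.min(0).round(1),P.max(0).round(1),"tips free,full",proj(s,[[*W(-.126,.045),.161],[*W(-.016,-.06),.161]]).round(1).tolist())
  for q in("ring","free_tip"):
   for d in silhouettes(s,q):
    v,u=np.nonzero(d['mask']);print(q,round(d['score'],2),d['uv'],u.min(),v.min(),u.max(),v.max())
```

```text
t 50.67 local [-0.1169 -0.2327] 0.2224 yaw 0.009 F [-0.4  1.   1.2] w -0.0002 q [-0.31  0.43  1.17  1.97 -0.67  1.18 -0.46]
top exp ring [251.4 175.1] [287.7 197.2] tips free,full [[263.8, 203.3], [308.7, 173.2]]
ring 0.7 [359.9, 275.0] 351 256 371 292
scene exp ring [220.7 205.4] [263.  250.6] tips free,full [[263.9, 211.7], [271.4, 187.0]]
ring 0.92 [399.7, 234.9] 376 216 409 258
ring 0.59 [274.6, 305.4] 249 267 302 318
ring 0.57 [230.1, 227.5] 221 206 261 250
free_tip 0.62 [259.3, 220.5] 243 212 266 228
```

```bash
python3 -c "
from cell import *
print(finish_job())"
```

```text
the job is handed in; nothing more can be done
None
```

The job is handed in at about 51 s, no verdict returned: the free hook is swung out to its stop, the ring hangs home on it (the final scene view matched), and the emptied hook is folded to its stop; hook and ring pushes read under about 11 N. One slip on the way: a wrong-way turn ran joint 7 to its limit and tilted the tool 13° for the rest of the run, though nothing was seen to be disturbed, and I viewed 11 pictures instead of 10.

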